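# Load the specimen loader through its lift-off door

### The job

Load the microscope's specimen loader: pull its sprung hinge pin back so that the door pops up, lift the door off and lay it handle up on the door rest. Set every specimen carrier on the bench flat into a pocket of its own, all with the tab towards the hinge, then drop the door back on and press it down until it is flush and the hinge pin has snapped home. Leave the other things on the bench where they are.

Things in the scene. Friction and masses are not known exactly. Their poses are not given: they have to be found in the camera images.
- loader: Fixed white specimen loader, a chamber open at the top, 138 x 134 mm (x, y), rim 66 mm above the table; its hinge is on its -x side. Origin: chamber centre at table level. Chamber floor at 30 mm height, inside 128 x 124 mm. Flared steel lips, 9 mm above the rim, and taller cheeks (102 mm up) at the hinge corners guide the door, 2 mm play a side. Two sprung lifter pegs in the corners by the hinge push the door's hinge edge up.
- hinge_pin (a joint): Travel of the sprung hinge pin (m): 0 home, 0.016 pulled fully back, along the loader's -y, by its knob (spring 3 N at home, 6 N fully back; it springs home when let go). Its two bevelled tips hold the door's loops at loader x -90, y +-50 mm. Back by over 10 mm both loops are free and the door's hinge edge pops up 14 to 19 mm by itself; the pin, let go, then no longer catches the loops.
- pin_knob (a point): Middle of the pin's knob top: an upright black block 16 x 14 mm (loader x, y) and 36 mm tall, whose top lies 116 mm and whose bottom 80 mm above the table. It moves with the pin. The door's hinge ears (43 to 57 mm to either side in y) rise beside it when the door pops up; nothing else stands within 35 mm of it in y.
- door: Loose grey lift-off door, 0.25 to 0.5 kg, a 6 mm plate 133 x 129 mm (x, y). Origin: centre of the plate's underside; -x points to its hinge edge, z up. Two ears at y = +-50 mm reach out to x = -109 mm, each with a steel loop hanging 25 mm below the plate's underside at x = -90 mm. Closed, its axes agree with the loader's.
- door_handle (a point): Middle of the door's handle bar, 34 mm above the plate's underside and over the plate's centre: steel bar along the door's y, 92 mm long, 12 mm wide (x), 16 mm tall; 20 mm free space under it.
- door_hinge (a point): On the door: at the underside's level, midway between the two hinge loops, 90 mm from the door's origin towards its -x.
- door_seat (a point): On the loader: where the door's origin lies when the door is shut (centre of the rim, 66 mm above the table).
- hinge_seat (a point): On the loader: where point door_hinge lies when the door is shut. To refit, set the door level between the lips and press its hinge edge down (about 10 to 20 N, on the plate by the edge or through the handle): the loops push the bevelled pin tips aside and the pin snaps home.
- rest: Fixed door rest: dark base plate 140 x 130 mm with two rubber bars along its y at x = +-45 mm, each 14 x 120 mm, tops 45 mm above the table. Origin: its centre at table level. The door lies on the bars level, handle up, its loops hanging clear to one side of the base plate.
- carrier1: Loose aluminium specimen carrier (three or four are present), 50 to 100 g: block 40 x 26 x 20 mm (x, y, z) with a black round specimen in its top and a low tab at one end, 9 mm wide, 8 mm tall, standing out 10 mm at the bottom of its -x end. Origin: centre of the block's underside.
- carrier2: Loose aluminium specimen carrier (three or four are present), 50 to 100 g: block 40 x 26 x 20 mm (x, y, z) with a black round specimen in its top and a low tab at one end, 9 mm wide, 8 mm tall, standing out 10 mm at the bottom of its -x end. Origin: centre of the block's underside.
- carrier3: Loose aluminium specimen carrier (three or four are present), 50 to 100 g: block 40 x 26 x 20 mm (x, y, z) with a black round specimen in its top and a low tab at one end, 9 mm wide, 8 mm tall, standing out 10 mm at the bottom of its -x end. Origin: centre of the block's underside.
- carrier4: Loose aluminium specimen carrier (three or four are present), 50 to 100 g: block 40 x 26 x 20 mm (x, y, z) with a black round specimen in its top and a low tab at one end, 9 mm wide, 8 mm tall, standing out 10 mm at the bottom of its -x end. Origin: centre of the block's underside.
- pocket1 (a point): Centre of the floor of a pocket in the loader, 30 mm above the table, for one carrier: black rails 5 mm high leave 46 x 30 mm, with a gap for the tab only at the end nearest the hinge (a carrier turned the other way does not seat). Here the carrier's origin goes, its axes agreeing with the loader's. Pockets: 2 by 2, 52 mm apart across the loader's y and 60 mm along its x.
- pocket2 (a point): Centre of the floor of a pocket in the loader, 30 mm above the table, for one carrier: black rails 5 mm high leave 46 x 30 mm, with a gap for the tab only at the end nearest the hinge (a carrier turned the other way does not seat). Here the carrier's origin goes, its axes agreeing with the loader's. Pockets: 2 by 2, 52 mm apart across the loader's y and 60 mm along its x.
- pocket3 (a point): Centre of the floor of a pocket in the loader, 30 mm above the table, for one carrier: black rails 5 mm high leave 46 x 30 mm, with a gap for the tab only at the end nearest the hinge (a carrier turned the other way does not seat). Here the carrier's origin goes, its axes agreeing with the loader's. Pockets: 2 by 2, 52 mm apart across the loader's y and 60 mm along its x.
- pocket4 (a point): Centre of the floor of a pocket in the loader, 30 mm above the table, for one carrier: black rails 5 mm high leave 46 x 30 mm, with a gap for the tab only at the end nearest the hinge (a carrier turned the other way does not seat). Here the carrier's origin goes, its axes agreeing with the loader's. Pockets: 2 by 2, 52 mm apart across the loader's y and 60 mm along its x.
- oil_bottle: Bystander, not to be disturbed: small amber dropper bottle, 28 mm wide, 65 mm tall.
- dish: Bystander, not to be disturbed: shallow round glass dish, 80 mm wide.
- loupe: Bystander, not to be disturbed: black conical loupe, 38 mm wide, 34 mm tall.
- brush: Bystander, not to be disturbed: small brush lying down, 160 mm long.
- polish_jar: Bystander, not to be disturbed: white jar, 56 mm wide, 60 mm tall.
- slide_box: Bystander, not to be disturbed: grey closed slide box 85 x 90 x 32 mm.
- offcuts: Bystander, not to be disturbed: open white plastic tray 90 x 120 x 30 mm.
Things that resemble listed ones, but are neither listed nor needed, are in the scene too. Leave any green or turquoise look-alike of the door alone.

How it is judged:
By the outcome, as a careful person would: the job done as asked, in the order asked, and still so for the second after the job is handed in, with the robot touching nothing.
Of carrier1, carrier2, carrier3, carrier4 only 3 to 4 are there at a start; the rules pass over those that are not, and their reading is None.
At some moment in a run one of carrier1, carrier2, carrier3, carrier4 may be knocked a few centimetres aside while the robot is not near it.
Once in a run the grip may slacken for a moment while it holds something.
It also fails if it takes over 210 s, if anything falls off the work surface, if the arm or the gripper's body presses on something with over 40 N, if the wrist force passes 120 N, or if a joint passes its speed limit or range.

### The arm

A 6-joint arm with a two-finger parallel gripper is mounted at the origin on the work surface. World frame = base frame: x ahead of the robot, y to its left, z up, the work surface at z = 0. Lengths are in m, angles in rad, forces in N, time in s.
With the tool pointing down it reaches from about 0.25 to 0.725 m from the base axis. Payload 4 kg.
Tool frame: the origin (TCP) lies where the fingers leave the gripper's body, on its centre line; the fingertips stand 73 mm ahead of it and the grasp point (between the pads) lies 54 mm ahead of it (bot.tips_ahead is the z of the fingertips in the tool frame, in m); z points along the fingers, y is the direction in which the jaws open and shut (so a half turn about z gives the same grasp; the last joint's range is limited). The gripper opens to 85 mm and grips with 20 to 120 N. Pads are 22 mm wide; open, the fingers measure 114 mm over their backs; the gripper's body (76 mm by 85 mm) begins 54 mm behind the grasp point. The pads swing forward as they close: fully open they stand 13 mm farther back than shut.
Start: joints at [1.211, 0.241, 0.005, 1.335, 0, 1.571], TCP at [0.176, 0.468, 0.304] pointing down, gripper open.
Joint ranges: [-2.72, 2.72], [-1.05, 1.87], [-1.09, 1.28], [-1.99, 2.15], [-1.42, 1.44], [-3.14, 3.14]. Speed limits (rad/s): [2.79, 2.79, 3.14, 3.14, 3.14, 3.14].

### API

Orientations are given as a unit quaternion [x, y, z, w].
In Python, from workcell import readout, camera, get_calibration, order, bot gives the robot as it stands.
- The arm moves only by the tool send_rows, never from a script. Its argument "moves" is a list of rows, each a list of 3 entries, a list of its own where there are three numbers: the shift along the tool's x, y, z in mm, then the turn, a rotation vector about the tool's x, y, z in rad, then the finger opening in mm, from 0 to 85.4. In form: [[[dx, dy, dz], [ax, ay, az], grip], ...]. A call has 1 to 12 rows; each row is the pose to reach, as a shift and turn from the pose measured when the call began, along the tool's axes at that moment; what a row does not reach only later rows make up. A row lasts 1/12 s, in which the tool goes at most 41.7 mm and 7.16 degrees, less where a joint would pass 70% of its speed; a pose out of reach is approached as far as the arm can. A call with a gripper value outside its range is refused whole. The fingers move at their own pace and stop on an object; the grip force is fixed at half the most. Time passes only in rows, so rows that repeat a pose let the fingers close. It gives the time, the measured TCP pose, the force and the opening at its end, in the units of the state.
- readout.get_obs(): the state, without advancing time (a new reading comes with each control period).
- camera(name): name is "scene" or "top" or "wrist"; returns the picture (400x640x3 uint8, red, green, blue); there is no depth.
- get_calibration(name): a dict with "fx", "fy", "cx", "cy" (pixels), "R" (3x3) and "t" (3): a world point X has camera coordinates R X + t. Camera axes: x right, y down, z forward; pixel columns grow to the right and rows downward; lengths in m; the calibration is good to about 2 mm. A picture is of the moment at which its call begins: read the wrist's pose just before it. get_calibration takes no time and is no camera call; for the wrist camera it gives the pose at the moment of the call.
- order.job_done(): hands the job in, once; it reports no verdict.
The state is a dict: "clock": time; "joint_pos": joint angles; "joint_vel": joint speeds; "tau": joint torques, N m; "eef_pos": TCP position; "tool_rot": TCP orientation; "ft_force": force on the tool from outside, world axes, zero at the start; "ft_torque": the same for the moment, N m; "grip_width": finger opening in m.
Only numpy, scipy, OpenCV 4.12 (cv2) and the standard library are available. Lean on these libraries where they do the work, as an engineer would, in place of code of your own. Each camera call takes 0.05 s, during which the arm holds its last target. There are 200 camera calls.

## Working session

There is one attempt and no reset: what is moved stays moved. The work goes in short steps, Python scripts to look and compute and a tool call to move; the robot and the scene stay as the last step left them, time stands still between calls to the robot, and variables do not carry over. Pictures are saved under pics/ and viewed, about 12 in all and at most 16, crops included, and the job is handed in when it is done.

Besides the shell and the picture viewer there is one more tool, called as a command line: name --argument value ..., lists and objects as JSON in quotes. send_rows: Moves the arm, as the interface text tells. Its arguments: {"type":"object","properties":{"moves":{"type":"array","items":{"type":"array"}}},"required":["moves"]}

```bash
mkdir -p pics; ls
python3 - <<'E'
from workcell import readout, camera, get_calibration, order, bot
import cv2, numpy as np
print(readout.get_obs()); print(bot.tips_ahead)
for n in ("scene","top","wrist"):
    print(n,get_calibration(n))
    cv2.imwrite(f"pics/{n}0.png",camera(n)[:,:,::-1])
E
```

```text
pics
{'clock': 0.0, 'joint_pos': array([ 1.21098756e+00,  2.41390050e-01,  3.72099295e-03,  1.33522251e+00,
       -4.83314555e-05,  1.57079761e+00]), 'joint_vel': array([ 5.30273477e-05,  4.73149791e-04, -1.03833686e-03, -1.51336950e-03,
        4.54726154e-04, -6.27484839e-04]), 'tau': array([ 6.68628072e-04, -3.72314751e+01,  2.52409691e+01,  1.70680799e-02,
        9.07633307e-06,  1.19352837e-06]), 'eef_pos': array([0.17588527, 0.46751879, 0.30302304]), 'tool_rot': array([ 1.78936009e-01,  9.83860156e-01, -1.03503656e-03, -1.63680062e-04]), 'ft_force': array([-0.39893685, -0.0491706 ,  0.91843717]), 'ft_torque': array([-0.08020322,  0.03353294, -0.0289044 ]), 'grip_width': 0.08552914244642593}
0.0726
scene {'fx': 467.3929884578848, 'fy': 467.3929884578848, 'cx': 326.3997553481679, 'cy': 198.3032818199863, 'R': array([[ 0.42760267,  0.90391008,  0.01012526],
       [ 0.72954949, -0.33846265, -0.5943068 ],
       [-0.53377289,  0.26151405, -0.80417467]]), 't': array([-0.21218226, -0.29270051,  1.65048928])}
top {'fx': 391.8133191903528, 'fy': 391.8133191903528, 'cx': 314.6352809638869, 'cy': 189.84803011004618, 'R': array([[-0.00849552, -0.99993032,  0.00819602],
       [-0.99046212,  0.00728729, -0.13759247],
       [ 0.13752316, -0.00928677, -0.99045502]]), 't': array([-0.00425784,  0.51577346,  1.33194253])}
wrist {'fx': 327.29474821241905, 'fy': 327.29474821241905, 'cx': 323.37480999662137, 'cy': 201.53004035045566, 'R': array([[ 0.35238195,  0.93585411, -0.00201054],
       [ 0.90329842, -0.33956029,  0.2622037 ],
       [ 0.24470171, -0.09421197, -0.96501045]]), 't': array([-0.50064497, -0.03534393,  0.37834792])}
```

View pics/top0.png

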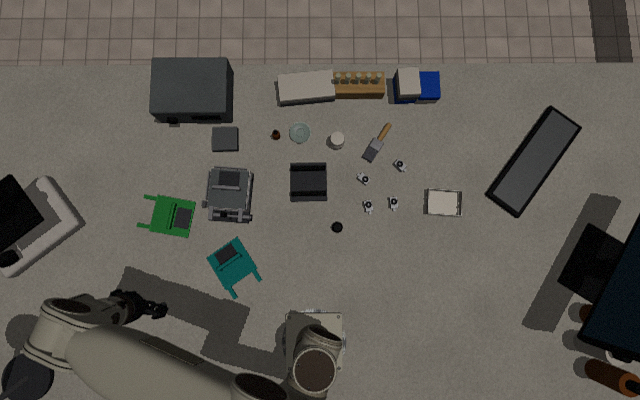

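View pics/scene0.png

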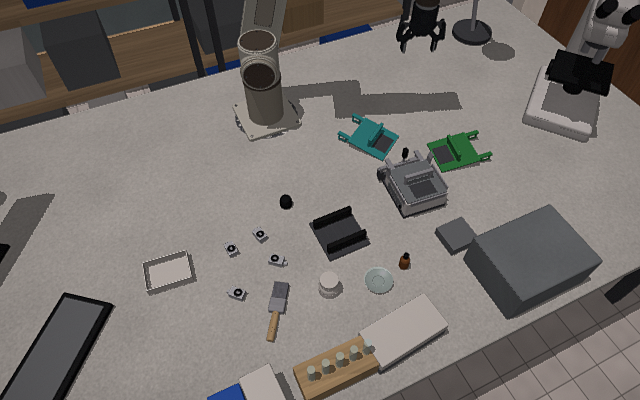

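The top view shows the loader at about (230,193) with the hinge side down (towards the robot), the rest at (308,182), and four carriers near (363,179), (400,165), (368,206) and (393,203). The green and turquoise doors are look-alikes.

```bash
cat > h.py <<'E'
from workcell import readout, camera, get_calibration, order, bot
import cv2, numpy as np
from scipy.spatial.transform import Rotation as Ro
def ray(c,uv,z):
    """world point on plane z seen at pixel uv"""
    R,t=np.array(c['R']),np.array(c['t'])
    d=R.T@[(uv[0]-c['cx'])/c['fx'],(uv[1]-c['cy'])/c['fy'],1]; o=-R.T@t
    return o+d*(z-o[2])/d[2]
def proj(c,X):
    p=np.array(c['R'])@np.asarray(X)+c['t']; return np.array([c['cx']+c['fx']*p[0]/p[2],c['cy']+c['fy']*p[1]/p[2]])
def tri(cs,uvs):
    """least squares point from several views"""
    A=[];b=[]
    for c,uv in zip(cs,uvs):
        R,t=np.array(c['R']),np.array(c['t'])
        d=R.T@[(uv[0]-c['cx'])/c['fx'],(uv[1]-c['cy'])/c['fy'],1]; o=-R.T@t; d/=np.linalg.norm(d)
        P=np.eye(3)-np.outer(d,d); A.append(P); b.append(P@o)
    return np.linalg.lstsq(np.vstack(A),np.hstack(b),rcond=None)[0]
def pose():
    o=readout.get_obs(); return o['eef_pos'],Ro.from_quat(o['tool_rot']),o
def togo(p,yaw):
    """print move, tool axes: TCP to p, tool x axis at world yaw (tool down)"""
    e,R,o=pose()
    x=np.array([np.cos(yaw),np.sin(yaw),0]); z=np.array([0,0,-1.]); y=np.cross(z,x)
    T=Ro.from_matrix(np.column_stack([x,y,z]))
    print('shift mm',np.round(R.inv().apply(np.asarray(p)-e)*1e3,1),'turn',np.round((R.inv()*T).as_rotvec(),3),'| eef',np.round(e,4),'yawx',round(float(np.arctan2(*R.apply([1,0,0])[[1,0]])),4),'F',np.round(o['ft_force'],1),'g',round(float(o['grip_width'])*1e3,1),'t',round(o['clock'],1))
import json,sys
def snap(name,fn,crop=None,s=1):
    c=get_calibration(name); im=camera(name)
    c={k:np.asarray(v).tolist() for k,v in c.items()}; json.dump(c,open(f'pics/{fn}.json','w'))
    cv2.imwrite(f'pics/{fn}_raw.png',im[:,:,::-1])
    if crop: x,y,w,h=crop; im=im[y:y+h,x:x+w]
    cv2.imwrite(f'pics/{fn}.png',cv2.resize(im[:,:,::-1],None,fx=s,fy=s,interpolation=cv2.INTER_CUBIC))
    return c
def cal(fn): return json.load(open(f'pics/{fn}.json'))
E
python3 - <<'E'
from h import *
t=get_calibration('top')
for n,uv,z in [('loader',(229,191),.07),('rest',(308,182),.04),('c',(363,179),.02),('c',(400,165),.02),('c',(368,206),.02),('c',(393,203),.02)]: print(n,ray(t,uv,z).round(3))
w=get_calibration('wrist'); e,R,o=pose()
Rw=np.array(w['R']); print('cam in tool',R.inv().apply(-Rw.T@w['t']-e), R.as_matrix().T@Rw.T)
im=cv2.imread('pics/top0.png')
a=cv2.resize(im[160:230,190:265],None,fx=8,fy=8,interpolation=cv2.INTER_CUBIC)
cv2.imwrite('pics/cropA.png',a)
togo((.38,.19,.33),0)
togo((.38,.23,.33),3.1416)
E
```

```text
loader [0.509 0.283 0.07 ]
rest [0.543 0.015 0.04 ]
c [ 0.555 -0.18   0.02 ]
c [ 0.605 -0.314  0.02 ]
c [ 0.459 -0.196  0.02 ]
c [ 0.469 -0.284  0.02 ]
cam in tool [ 0.06494398  0.00171206 -0.07027368] [[-3.14181958e-04 -9.65010425e-01 -2.62211329e-01]
 [ 9.99999944e-01 -2.72103933e-04 -1.96783292e-04]
 [ 1.18549195e-04 -2.62211376e-01  9.65010456e-01]]
shift mm [-288.8 -188.1  -26.5] turn [-0.000e+00  2.000e-03  2.782e+00] | eef [0.1759 0.4676 0.3032] yawx 2.7818 F [-0.7 -0.5 -0.4] g 85.4 t 0.1
shift mm [-274.7 -150.6  -26.5] turn [-0.002 -0.    -0.36 ] | eef [0.1759 0.4676 0.3032] yawx 2.7818 F [-0.7 -0.5 -0.4] g 85.4 t 0.1
```

View pics/cropA.png

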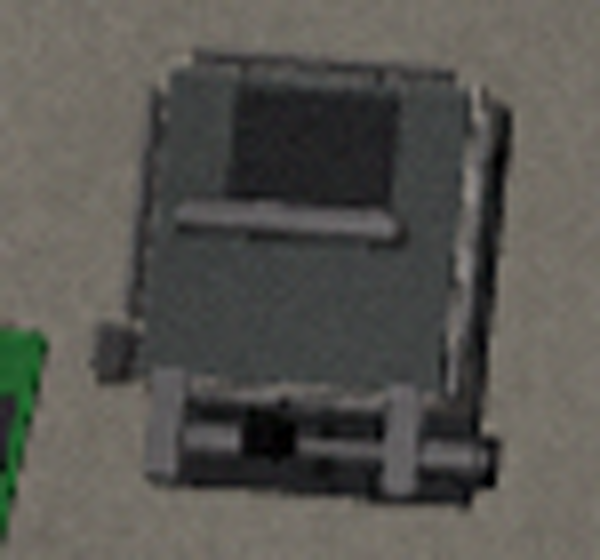

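The crop shows the loader turned about -5°, with the knob near top pixel (224,214), the handle bar at about (226,187) and the ears to either side. Next I go above it for a close look.

Run:
```python
from h import *
togo((.45,.28,.30),3.053)
t=get_calibration('top')
print(ray(t,(223.75,213.5),.116), ray(t,(226.2,187.3),.1))
```

```text
shift mm [-322.6  -79.1    3.3] turn [-0.002 -0.    -0.271] | eef [0.1759 0.4676 0.3032] yawx 2.7818 F [-0.7 -0.5 -0.4] g 85.4 t 0.1
[0.42913922 0.28844308 0.116     ] [0.51749693 0.28592342 0.1       ]
```

send_rows --moves '[[[-323,-79,3],[0,0,-0.271],40],[[-323,-79,3],[0,0,-0.271],40],[[-323,-79,3],[0,0,-0.271],40],[[-323,-79,3],[0,0,-0.271],40],[[-323,-79,3],[0,0,-0.271],40],[[-323,-79,3],[0,0,-0.271],40],[[-323,-79,3],[0,0,-0.271],40],[[-323,-79,3],[0,0,-0.271],40],[[-323,-79,3],[0,0,-0.271],40],[[-323,-79,3],[0,0,-0.271],40],[[-323,-79,3],[0,0,-0.271],40],[[-323,-79,3],[0,0,-0.271],40]]'

```text
clock: 1.15
eef_pos: [0.4494, 0.2806, 0.3001]
tool_rot: [0.044, 0.999, -0.001, -0.001]
ft_force: [0.2, 0.4, 0.5]
grip_width: 0.0401
```

Run:
```python
from h import *
snap('wrist','w1'); e,R,o=pose(); print(e,o['joint_pos'].round(3),o['clock'],o['grip_width'])
```

```text
[0.44913602 0.28088643 0.30023989] [ 5.590e-01  3.030e-01  7.900e-02  1.349e+00 -1.000e-03  6.460e-01] 1.2 0.039790664202605235
```

View pics/w1.png

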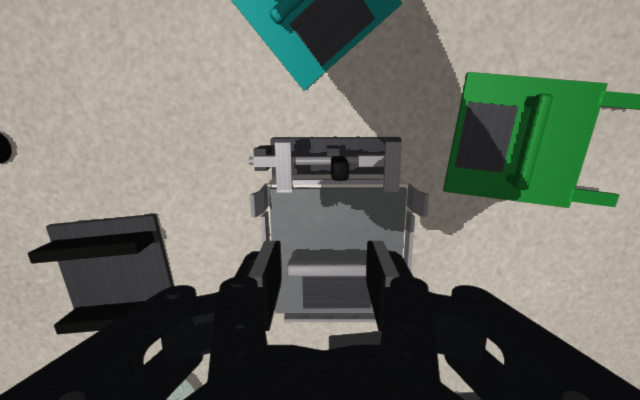

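The wrist view shows the loader upright in the picture: knob at about (340,167), handle bar at about (328,264), ears at (284,165) and (393,165), rest at lower left. I'm moving closer to the knob for a second view.

Run:
```python
from h import *
c=cal('w1'); t=get_calibration('top')
print('knob w', ray(c,(340,163),.116), 'tri',tri([c,t],[(340,163),(223.6,213.2)]))
L=ray(c,(284,142),.072);Rr=ray(c,(393.5,141),.072); print(L,Rr,np.linalg.norm(L-Rr))
a=ray(c,(289,270),.1);b=ray(c,(369,270),.1);print('handle',a,b)
togo((.44,.275,.23),3.053)
```

```text
knob w [0.42380067 0.29677853 0.116     ] tri [0.43250932 0.29904382 0.06815023]
[0.40710426 0.24953922 0.072     ] [0.41485685 0.34775733 0.072     ] 0.0985235913640264
handle [0.51936827 0.24398301 0.1       ] [0.5256677  0.31627459 0.1       ]
shift mm [ 8.5 -6.5 70.3] turn [-0.002 -0.001  0.002] | eef [0.4491 0.2809 0.3002] yawx 3.0549 F [-0.2 -0.6 -0.4] g 39.8 t 1.2
```

send_rows --moves '[[[-6,16,70],[0,0,-0.007],40],[[-6,16,70],[0,0,-0.007],40],[[-6,16,70],[0,0,-0.007],40],[[-6,16,70],[0,0,-0.007],40]]'

```text
clock: 1.53
eef_pos: [0.4543, 0.2967, 0.2291]
tool_rot: [0.038, 0.999, -0.002, -0.003]
ft_force: [0.6, 0.0, -0.1]
grip_width: 0.0398
```

Run:
```python
from h import *
snap('wrist','w2',(200,80,240,180),3.2); togo((.455,.297,.225),3.0626)
```

```text
shift mm [0.5 0.  5.9] turn [-0.002 -0.002  0.001] | eef [0.4555 0.297  0.2309] yawx 3.064 F [1.2 0.4 0.2] g 40.1 t 1.6
```

View pics/w2.png

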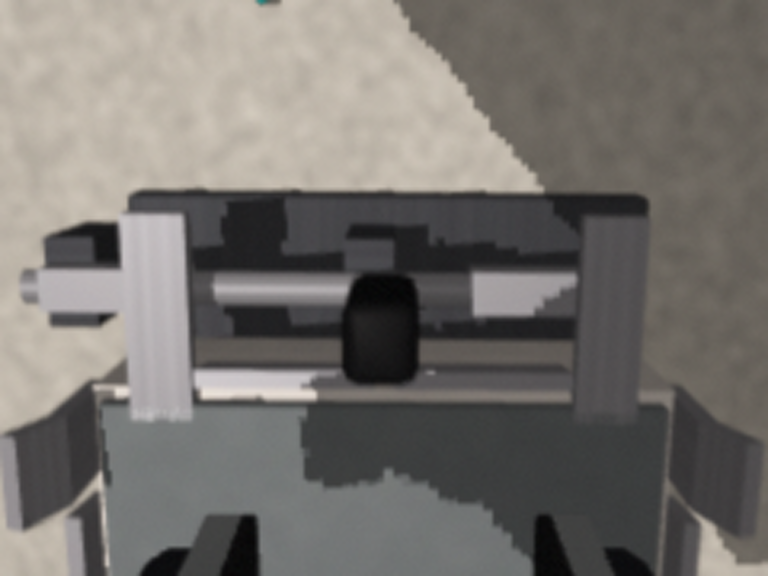

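The close view shows the knob's top face centred at crop (381,344), raw (319,187.5), midway between the ears (raw columns about 249 and 391).

Run:
```python
from h import *
c=cal('w2'); c1=cal('w1')
f=lambda u,v:(200+u/3.2,80+v/3.2)
print('knob',ray(c,f(381,344),.116),'w1 top',ray(c1,(340,171),.116),'tri',tri([c,c1],[f(381,344),(340,172)]))
for z in (.072,.078):
  L=ray(c,f(157,213),z);R=ray(c,f(614,215),z);print('ear tips',L,R,np.linalg.norm(R-L))
L=ray(c,f(105,402),.072);R=ray(c,f(667,404),.072);print('door corners',L,R,np.linalg.norm(R-L),np.arctan2(-(R-L)[0],(R-L)[1]))
k=ray(c,f(381,344),.116);
togo((k[0],k[1],.2),3.0626); togo((k[0],k[1],.163),3.0626)
```

```text
knob [0.43064261 0.29675983 0.116     ] w1 top [0.43009144 0.29630762 0.116     ] tri [0.43217193 0.2964988  0.10891651]
ear tips [0.4077948  0.24937946 0.072     ] [0.41576746 0.34750522 0.072     ] 0.09844911425294504
ear tips [0.4073377  0.25079865 0.078     ] [0.41510028 0.34633873 0.078     ] 0.09585490989404036
door corners [0.44889552 0.23191598 0.072     ] [0.45897896 0.35842088 0.072     ] 0.12690612250591876 -0.07953975105446984
shift mm [24.7 -2.1 31. ] turn [-0.002 -0.002  0.001] | eef [0.4555 0.297  0.2309] yawx 3.064 F [1.2 0.4 0.2] g 40.1 t 1.6
shift mm [24.6 -2.  68. ] turn [-0.002 -0.002  0.001] | eef [0.4555 0.297  0.2309] yawx 3.064 F [1.2 0.4 0.2] g 40.1 t 1.6
```

send_rows --moves '[[[25,-2,31],[0,0,0],40],[[25,-2,31],[0,0,0],40],[[25,-2,50],[0,0,0],40],[[25,-2,68],[0,0,0],40],[[25,-2,68],[0,0,0],40],[[25,-2,68],[0,0,0],5],[[25,-2,68],[0,0,0],5],[[25,-2,68],[0,0,0],5],[[25,-2,68],[0,0,0],5],[[25,-2,68],[0,0,0],5],[[25,-2,68],[0,0,0],5]]'

```text
clock: 2.5
eef_pos: [0.431, 0.2953, 0.1654]
tool_rot: [0.04, 0.999, -0.002, 0.0]
ft_force: [-1.8, -6.3, 4.0]
grip_width: 0.0129
```

send_rows --moves '[[[0,-4,0],[0,0,0],5],[[0,-8,0],[0,0,0],5],[[0,-12,0],[0,0,0],5],[[0,-15,0],[0,0,0],5],[[0,-15,0],[0,0,0],5],[[0,-15,0],[0,0,0],5],[[0,-15,0],[0,0,0],5],[[0,-15,0],[0,0,0],5]]'

```text
clock: 3.17
eef_pos: [0.4298, 0.2814, 0.1656]
tool_rot: [0.039, 0.999, -0.001, 0.0]
ft_force: [0.3, 5.6, -10.7]
grip_width: 0.0123
```

Run:
```python
from h import *
snap('wrist','w3',(120,60,400,300),2); togo((.455,.297,.225),3.0626)
```

```text
shift mm [-23.9  17.4 -59.4] turn [-0.002  0.     0.001] | eef [0.4298 0.2815 0.1656] yawx 3.0632 F [ -0.5   7.  -10.5] g 12.4 t 3.2
```

View pics/w3.png

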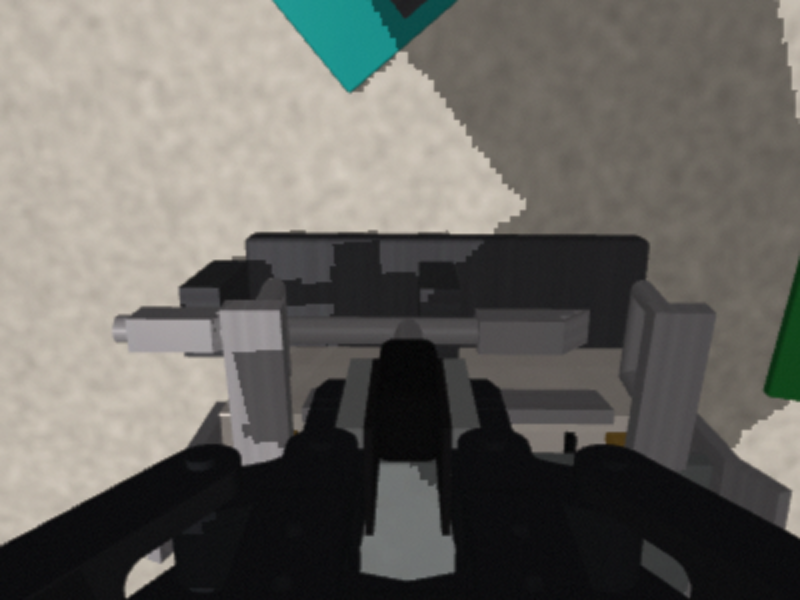

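The door has popped: both ears have risen and their loops are clear of the pin. I return the knob home, release and rise, then move over the handle.

send_rows --moves '[[[0,5,0],[0,0,0],5],[[0,10,0],[0,0,0],5],[[0,14,0],[0,0,0],5],[[0,14,0],[0,0,0],30],[[0,14,0],[0,0,0],30],[[0,14,0],[0,0,0],30],[[0,14,-30],[0,0,0],30],[[0,14,-70],[0,0,0],30],[[0,14,-95],[0,0,0],30],[[0,14,-95],[0,0,0],30]]'

```text
clock: 4.05
eef_pos: [0.4338, 0.2972, 0.2681]
tool_rot: [0.039, 0.999, 0.003, 0.006]
ft_force: [0.3, 0.2, -0.5]
grip_width: 0.0302
```

Run:
```python
from h import *
togo((.525,.29,.25),1.491)
```

```text
shift mm [-91.3  -0.1  19.1] turn [0.014 0.004 1.572] | eef [0.4338 0.2972 0.2681] yawx 3.0627 F [ 0.3  0.2 -0.5] g 30.2 t 4.0
```

send_rows --moves '[[[-91,0,10],[0,0,1.572],40],[[-91,0,10],[0,0,1.572],40],[[-91,0,10],[0,0,1.572],40],[[-91,0,10],[0,0,1.572],40],[[-91,0,10],[0,0,1.572],40],[[-91,0,10],[0,0,1.572],40],[[-91,0,10],[0,0,1.572],40],[[-91,0,10],[0,0,1.572],40],[[-91,0,10],[0,0,1.572],40],[[-91,0,10],[0,0,1.572],40],[[-91,0,10],[0,0,1.572],40],[[-91,0,10],[0,0,1.572],40]]'

```text
clock: 5.05
eef_pos: [0.5248, 0.2898, 0.2596]
tool_rot: [0.712, 0.702, 0.006, 0.002]
ft_force: [0.7, -0.9, -0.1]
grip_width: 0.04
```

Run:
```python
from h import *
snap('wrist','w4'); togo((.525,.29,.22),1.491)
```

```text
shift mm [-0.  -0.2 39.6] turn [ 0.012 -0.007  0.062] | eef [0.5247 0.2898 0.2596] yawx 1.5529 F [-0.1  0.2  0.1] g 40.2 t 5.1
```

View pics/w4.png

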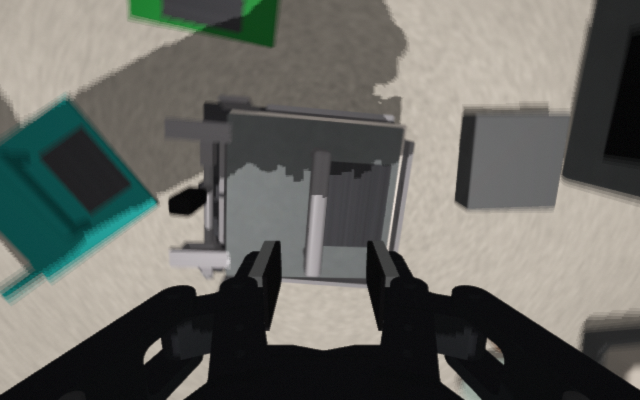

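The bar's top runs from about (321,152) at its +y end to (314,276) at its -y end, between the fingers.

Run:
```python
from h import *
c=cal('w4')
a=ray(c,(321,152),.115);b=ray(c,(314,275),.115);m=(a+b)/2;print(a,b,m,np.linalg.norm(a-b)); d=a-b; print('yaw',np.arctan2(-d[0],d[1]))
y=-.0795; xl=np.array([np.cos(y),np.sin(y),0]); O=np.array([.5202,.2899,0])
print('rel loader x',(m-O)@xl)
th=.115
h=O+xl*.0044+[0,0,.107]; h2=np.array([*m[:2],.107]); print(h,h2)
e,R,o=pose()
for hh in (h,h2):
  p=hh+ .054*(np.sin(th)*xl+[0,0,np.cos(th)])
  togo(p,1.491)
T=Ro.from_matrix(np.column_stack([np.cross([0,0,1],xl),xl,[0,0,-1.]]))
T2=T*Ro.from_rotvec([th,0,0]); print((R.inv()*T2).as_rotvec().round(3), T2.apply([0,0,1]))
```

```text
[0.52737173 0.33313901 0.115     ] [0.52086694 0.24475319 0.115     ] [0.52411933 0.2889461  0.115     ] 0.08862486134317199
yaw -0.07346299709123782
rel loader x 0.003982711022274931
[0.5245861  0.28955057 0.107     ] [0.52411933 0.2889461  0.107     ]
shift mm [-1.2  4.8 99. ] turn [ 0.012 -0.007  0.062] | eef [0.5247 0.2898 0.2596] yawx 1.5529 F [-0.1  0.2  0.1] g 40.2 t 5.1
shift mm [-1.8  4.4 99. ] turn [ 0.012 -0.007  0.062] | eef [0.5247 0.2898 0.2596] yawx 1.5529 F [-0.1  0.2  0.1] g 40.2 t 5.1
[ 0.127 -0.003  0.062] [-0.11438427  0.00911276 -0.99339478]
```

send_rows --moves '[[[-1.5,9,40],[0.127,0,0.062],40],[[-1.5,9,60],[0.127,0,0.062],40],[[-1.5,7,80],[0.127,0,0.062],40],[[-1.5,4.6,99],[0.127,0,0.062],40],[[-1.5,4.6,99],[0.127,0,0.062],40],[[-1.5,4.6,99],[0.127,0,0.062],0],[[-1.5,4.6,99],[0.127,0,0.062],0],[[-1.5,4.6,99],[0.127,0,0.062],0],[[-1.5,4.6,99],[0.127,0,0.062],0],[[-1.5,4.6,99],[0.127,0,0.062],0],[[-1.5,4.6,99],[0.127,0,0.062],0],[[-1.5,4.6,99],[0.127,0,0.062],0]]'

```text
clock: 6.1
eef_pos: [0.5311, 0.2892, 0.1623]
tool_rot: [0.733, 0.678, -0.037, -0.043]
ft_force: [-1.6, -0.7, 5.9]
grip_width: 0.011
```

Run:
```python
from h import *
snap('wrist','w5'); e,R,o=pose(); print(e,R.apply([0,0,1]),o['ft_force'],o['grip_width'])
```

```text
[0.53102642 0.28926256 0.16232692] [-0.11202476  0.01361535 -0.99361214] [-0.81864839 -0.06493567  6.66767222] 0.010725582372844976
```

send_rows --moves '[[[0,-0.6,-5],[0,0,0],0],[[0,-1.7,-15],[0,0,0],0],[[0,-3.4,-30],[0,0,0],0],[[0,-5.5,-50],[0,0,0],0],[[0,-8,-75],[0,0,0],0],[[0,-11,-100],[0,0,0],0],[[0,-13,-120],[-0.06,0,0],0],[[0,-13,-120],[-0.115,0,0],0],[[0,-13,-120],[-0.115,0,0],0]]'

```text
clock: 6.9
eef_pos: [0.5313, 0.2891, 0.2856]
tool_rot: [0.734, 0.679, 0.005, -0.0]
ft_force: [-1.0, -0.3, -2.9]
grip_width: 0.011
```

Run:
```python
from h import *
e,R,o=pose(); print(e,R.apply([0,0,1]),o['ft_force'],o['ft_torque'],o['grip_width'],o['joint_pos'])
a=snap('wrist','w6'); b=snap('scene','s6',(280,60,320,240),2)
im=np.vstack([cv2.imread('pics/w6_raw.png')[60:340,20:620], cv2.resize(cv2.imread('pics/s6_raw.png')[90:250,260:560],(600,320),interpolation=cv2.INTER_CUBIC)]); cv2.imwrite('pics/m6.png',im)
```

```text
[0.53127885 0.28906887 0.28556233] [ 0.00697845  0.00655017 -0.9999542 ] [-0.958994   -0.34819731 -2.90161271] [-0.00805522  0.12479579  0.02880915] 0.0110148757293202 [0.49737572 0.45308565 0.26226765 1.37072003 0.00242698 2.14662968]
```

View pics/m6.png

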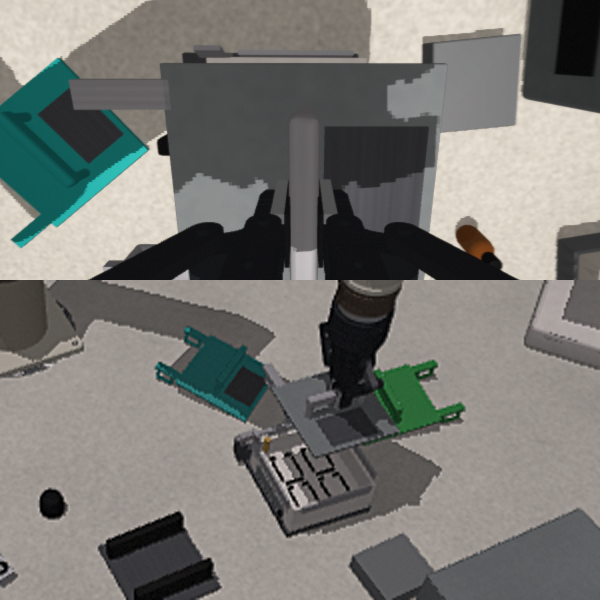

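The door hangs level in the grip and the open loader shows its pockets below. I now measure the rest from saved w1 and top pictures.

Run:
```python
from h import *
a=cv2.resize(cv2.imread('pics/w1_raw.png')[200:345,20:190],None,fx=4,fy=4,interpolation=cv2.INTER_CUBIC)
b=cv2.resize(cv2.imread('pics/top0.png')[155:210,280:335],None,fx=8,fy=8,interpolation=cv2.INTER_CUBIC)[:,:440]
im=np.zeros((580,680+440-320,3),np.uint8); 
a=cv2.resize(a,(460,392)); b=cv2.resize(b,(330,330))
im[:392,:460]=a; im[:330,465:795]=b; cv2.imwrite('pics/rest.png',im[:400])
print(460/170,392/145,330/55)
```

```text
2.7058823529411766 2.703448275862069 6.0
```

View pics/rest.png

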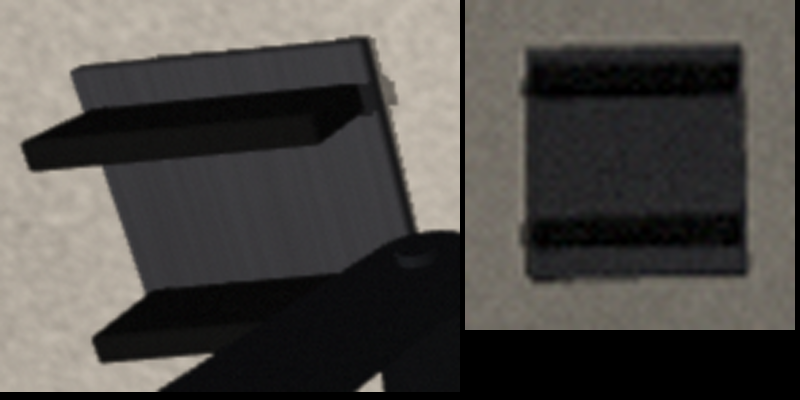

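Run:
```python
from h import *
c=cal('w1'); t=get_calibration('top')
f=lambda u,v:(20+u/2.706,200+v/2.7035)
P=[ray(c,f(*p),.045) for p in [(22,145),(30,170),(318,143),(322,115),(94,339),(100,362)]]
for p in P: print(p.round(4))
bl=(P[0]+P[1])/2; br=(P[2]+P[3])/2; b2=(P[4]+P[5])/2
print('bar1 len',np.linalg.norm(br-bl),'yaw',np.arctan2(-(br-bl)[0],(br-bl)[1]),'ctr bar1',(bl+br)/2,'sep',b2-bl)
g=lambda u,v:(280+(u-465)/6,155+v/6)
Q=[ray(t,g(*p),.045).round(4) for p in [(528,76),(740,74),(528,234),(738,228)]]
print(Q, np.mean(Q,0))
K=[ray(t,g(*p),.006).round(4) for p in [(527,45),(741,43),(527,274),(748,272)]]
print(K,np.mean(K,0))
print('base corner w1',ray(c,f(372,38),.008),ray(c,f(73,70),.008))
```

```text
[ 0.5029 -0.043   0.045 ]
[ 0.5138 -0.0433  0.045 ]
[0.5124 0.0749 0.045 ]
[0.5007 0.0793 0.045 ]
[ 0.5927 -0.0412  0.045 ]
[ 0.604  -0.0421  0.045 ]
bar1 len 0.12021922546586261 yaw 0.015282061056094537 ctr bar1 [0.50747481 0.01696824 0.045     ] sep [0.0899736  0.00146367 0.        ]
[array([0.5932, 0.0754, 0.045 ]), array([ 0.5936, -0.0481,  0.045 ]), array([0.5005, 0.0754, 0.045 ]), array([ 0.5031, -0.0458,  0.045 ])] [0.5476   0.014225 0.045   ]
[array([0.6199, 0.078 , 0.006 ]), array([ 0.6202, -0.0504,  0.006 ]), array([0.4817, 0.078 , 0.006 ]), array([ 0.4819, -0.0529,  0.006 ])] [0.550925 0.013175 0.006   ]
base corner w1 [0.48089831 0.08525585 0.008     ] [ 0.48388959 -0.04715851  0.008     ]
```

Run:
```python
from h import *
togo((.552,.016,.285),1.5708+.015);togo((.552,.016,.145),1.5708+.015)
```

```text
shift mm [-269.9   42.7   -3.2] turn [-0.    -0.004 -0.094] | eef [0.5307 0.2884 0.2829] yawx 1.4919 F [ 0.1 -0.9 -3.2] g 10.5 t 7.0
shift mm [-270.4   42.8  136.8] turn [-0.    -0.004 -0.094] | eef [0.5307 0.2884 0.2829] yawx 1.4919 F [ 0.1 -0.9 -3.2] g 10.5 t 7.0
```

send_rows --moves '[[[-30,5,0],[0,0,0],0],[[-70,11,0],[0,0,-0.02],0],[[-110,18,0],[0,0,-0.04],0],[[-150,24,0],[0,0,-0.06],0],[[-190,30,0],[0,0,-0.08],0],[[-230,37,0],[0,0,-0.094],0],[[-270,43,0],[0,0,-0.094],0],[[-270,43,10],[0,0,-0.094],0],[[-270,43,50],[0,0,-0.094],0],[[-270,43,90],[0,0,-0.094],0],[[-270,43,115],[0,0,-0.094],0],[[-270,43,115],[0,0,-0.094],0]]'

```text
clock: 8.0
eef_pos: [0.5471, 0.0158, 0.159]
tool_rot: [0.702, 0.712, -0.005, -0.008]
ft_force: [-1.1, -0.4, -4.0]
grip_width: 0.0111
```

Run:
```python
from h import *
togo((.552,.016,.136),1.5708+.015)
snap('scene','s7',(240,160,240,180),3)
```

```text
shift mm [ 0.   5.3 22.9] turn [-0.017 -0.004 -0.001] | eef [0.5471 0.0158 0.159 ] yawx 1.5849 F [-1.1 -0.4 -4. ] g 11.1 t 8.0
```

View pics/s7.png

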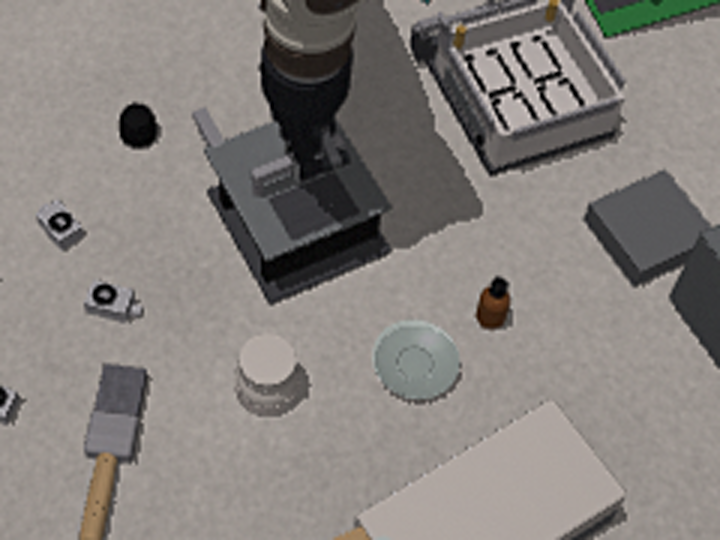

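The door is level just above the rest and well placed, so I lower it.

send_rows --moves '[[[0,5,10],[-0.017,0,0],0],[[0,5,18],[-0.017,0,0],0],[[0,5,22],[-0.017,0,0],0],[[0,5,24],[-0.017,0,0],0],[[0,5,24],[-0.017,0,0],0],[[0,5,24],[-0.017,0,0],0]]'

```text
clock: 8.55
eef_pos: [0.5542, 0.0163, 0.1393]
tool_rot: [0.702, 0.712, 0.004, 0.001]
ft_force: [-0.4, -0.3, -2.8]
grip_width: 0.0109
```

send_rows --moves '[[[0,0,4],[0,0,0],0],[[0,0,6],[0,0,0],0],[[0,0,6],[0,0,0],0],[[0,0,6],[0,0,0],0]]'

```text
clock: 8.88
eef_pos: [0.5551, 0.0164, 0.1347]
tool_rot: [0.702, 0.712, 0.005, 0.002]
ft_force: [-0.9, 1.0, 5.6]
grip_width: 0.0107
```

send_rows --moves '[[[0,0,0],[0,0,0],12],[[0,0,0],[0,0,0],15],[[0,0,0],[0,0,0],25],[[0,0,0],[0,0,0],40],[[0,0,0],[0,0,0],40],[[0,0,-15],[0,0,0],40],[[0,0,-50],[0,0,0],40],[[0,0,-90],[0,0,0],40],[[0,0,-120],[0,0,0],40],[[0,0,-150],[0,0,0],40],[[0,0,-165],[0,0,0],40]]'

```text
clock: 9.8
eef_pos: [0.5548, 0.0157, 0.3042]
tool_rot: [0.702, 0.712, 0.007, 0.004]
ft_force: [0.2, -0.0, -0.5]
grip_width: 0.0398
```

Run:
```python
from h import *
togo((.52,-.21,.28),1.5708);togo((.49,-.23,.28),3.1416)
```

```text
shift mm [-225.3  -38.4   22.6] turn [ 0.015 -0.005  0.015] | eef [0.5548 0.0157 0.3042] yawx 1.5855 F [ 0.2 -0.  -0.5] g 39.8 t 9.8
shift mm [-244.8  -68.7   22.1] turn [ 0.016  0.009 -1.556] | eef [0.5548 0.0157 0.3042] yawx 1.5855 F [ 0.2 -0.  -0.5] g 39.8 t 9.8
```

send_rows --moves '[[[-315,-29,-6],[0.015,0,0.015],50],[[-315,-29,-6],[0.015,0,0.015],50],[[-315,-29,-6],[0.015,0,0.015],50],[[-315,-29,-6],[0.015,0,0.015],50],[[-315,-29,-6],[0.015,0,0.015],50],[[-315,-29,-6],[0.015,0,0.015],50],[[-315,-29,-6],[0.015,0,0.015],50],[[-315,-29,-6],[0.015,0,0.015],50],[[-315,-29,-6],[0.015,0,0.015],50],[[-315,-29,-6],[0.015,0,0.015],50],[[-315,-29,-6],[0.015,0,0.015],50]]'

```text
clock: 10.72
eef_pos: [0.5302, -0.2994, 0.308]
tool_rot: [0.707, 0.707, 0.002, -0.002]
ft_force: [-0.2, -0.0, 0.6]
grip_width: 0.0503
```

Run:
```python
from h import *
snap('wrist','w8',(120,0,400,300),2); togo((.52,-.21,.28),1.5708)
```

```text
shift mm [ 88.6 -10.3  28.6] turn [-0.    -0.005  0.001] | eef [ 0.5304 -0.2988  0.3082] yawx 1.5715 F [ 0.4  0.1 -0.1] g 50.0 t 10.8
```

View pics/w8.png

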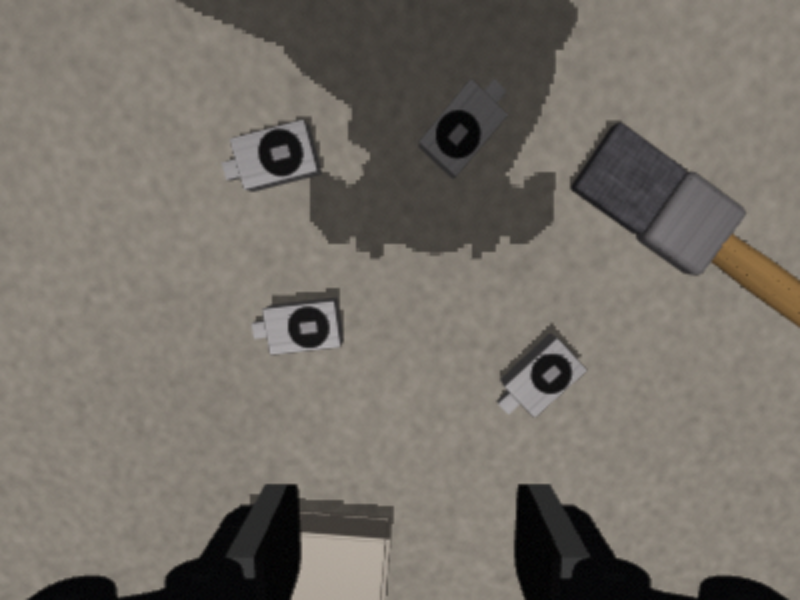

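Four carriers are visible (crop pixels): A (276,154) tab left; B (462,130) in shadow, tab upper right; C (303,327) tab left; D (545,376) tab lower left. The brush and the tray are well clear.

```bash
cat > car.py <<'E'
from h import *
def ring(c,im,X,r=60):
    """dark specimen disc nearest predicted world point X (z=.02) -> world centre"""
    u,v=np.round(proj(c,[X[0],X[1],.02])).astype(int)
    g=cv2.cvtColor(im,cv2.COLOR_BGR2GRAY); u0,v0=max(u-r,0),max(v-r,0)
    n,_,st,ce=cv2.connectedComponentsWithStats((g[v0:v+r,u0:u+r]<32).astype(np.uint8))
    d2=np.linalg.norm(c['t']+np.array(c['R'])@[X[0],X[1],.02]); ex=np.pi*(c['fx']*.0105/d2)**2
    out=[]
    for i in range(1,n):
        a=st[i,4]; w,h=st[i,2:4]
        if .35*ex<a<1.6*ex and .7<w/h<1.4: out.append(ray(c,(st[i,0]+(w-1)/2+u0,st[i,1]+(h-1)/2+v0),.02)[:2].round(4).tolist())
    return out
E
python3 - <<'E'
from car import *
c=cal('w8'); im=cv2.imread('pics/w8_raw.png'); f=lambda p:(120+p[0]/2,p[1]/2)
D={'A':([(232,142),(303,122),(318,172),(247,190)],(230,169)),'B':([(472,82),(506,112),(455,175),(420,143)],(497,88)),'C':([(265,305),(333,300),(340,345),(270,353)],(256,328)),'D':([(562,337),(585,370),(535,415),(502,380)],(504,403))}
for k,(q,tab) in D.items():
    P=np.array([ray(c,f(p),.02)[:2] for p in q]); m=P.mean(0)
    T=ray(c,f(tab),.004)[:2]; (_,sz,an)=cv2.minAreaRect((P*1e3).astype(np.float32))
    # edge along tab direction
    e=[P[(i+1)%4]-P[i] for i in range(4)]; l=max(e,key=np.linalg.norm); y=np.arctan2(l[1],l[0])
    ls=[np.linalg.norm(v)*1e3 for v in e]; es=[v if v@(T-m)>0 else -v for v in e if abs(v@(T-m))>.7*np.linalg.norm(v)*np.linalg.norm(T-m)]
    s=sum(es); yaw=np.arctan2(s[1],s[0]); ty=np.arctan2(*(T-m)[::-1])
    print(k,m.round(4),'tab yaw edges %.3f tabpt %.3f'%(yaw,ty),'sides',np.round(ls,1),'tabdist',np.linalg.norm(T-m).round(4),'ring',ring(c,im,m))
    togo((*m,.15),yaw)
E
```

```text
A [ 0.4641 -0.1963] tab yaw edges -2.899 tabpt -2.977 sides [38.  25.  38.4 24.2] tabdist 0.028 ring [[0.4669, -0.1936]]
shift mm [101.7 -66.2 158.7] turn [ 0.005 -0.004 -1.813] | eef [ 0.5304 -0.2988  0.3082] yawx 1.5715 F [ 0.4  0.1 -0.1] g 50.0 t 10.8
B [ 0.5608 -0.1828] tab yaw edges 0.854 tabpt 0.866 sides [22.4 39.4 24.  38.6] tabdist 0.0288 ring [[0.5577, -0.185]]
shift mm [115.1  30.5 158.8] turn [-0.002 -0.005  0.717] | eef [ 0.5304 -0.2988  0.3082] yawx 1.5715 F [ 0.4  0.1 -0.1] g 50.0 t 10.8
C [ 0.4744 -0.2838] tab yaw edges -3.048 tabpt -3.024 sides [37.2 24.9 39.3 26.6] tabdist 0.0292 ring [[0.4777, -0.2838]]
shift mm [ 14.2 -56.  158.2] turn [ 0.004 -0.004 -1.664] | eef [ 0.5304 -0.2988  0.3082] yawx 1.5715 F [ 0.4  0.1 -0.1] g 50.0 t 10.8
D [ 0.6099 -0.312 ] tab yaw edges -2.433 tabpt -2.366 sides [23.3 37.3 28.3 40.4] tabdist 0.0286 ring [[0.6122, -0.3103]]
shift mm [-14.1  79.6 158.1] turn [ 0.006 -0.003 -2.278] | eef [ 0.5304 -0.2988  0.3082] yawx 1.5715 F [ 0.4  0.1 -0.1] g 50.0 t 10.8
```

send_rows --moves '[[[115,30,40],[0,-0.004,0.717],50],[[115,30,80],[0,-0.004,0.717],50],[[115,30,120],[0,-0.004,0.717],50],[[115,30,150],[0,-0.004,0.717],50],[[115,30,160],[0,-0.004,0.717],50],[[115,30,160],[0,-0.004,0.717],50],[[115,30,160],[0,-0.004,0.717],50],[[115,30,185],[0,-0.004,0.717],50],[[115,30,210],[0,-0.004,0.717],50],[[115,30,225],[0,-0.004,0.717],50],[[115,30,227],[0,-0.004,0.717],50],[[115,30,227],[0,-0.004,0.717],50]]'

```text
clock: 11.77
eef_pos: [0.5606, -0.1821, 0.0824]
tool_rot: [0.91, 0.416, -0.0, -0.001]
ft_force: [-0.0, -0.1, 1.1]
grip_width: 0.0501
```

Run:
```python
from h import *
togo((.5599,-.1825,.081),.858)
c=get_calibration('wrist'); print(proj(c,(.5577,-.185,.02)))
```

```text
shift mm [-0.8 -0.3  1.4] turn [-0.002 -0.    -0.001] | eef [ 0.5606 -0.1821  0.0824] yawx 0.857 F [-0.  -0.1  1.1] g 50.1 t 11.8
[321.71340886 279.5560522 ]
```

send_rows --moves '[[[-0.8,0,1],[0,0,0],10],[[-0.8,0,1],[0,0,0],10],[[-0.8,0,1],[0,0,0],10],[[-0.8,0,1],[0,0,0],10],[[-0.8,0,1],[0,0,0],10],[[-0.8,0,1],[0,0,0],10],[[-0.8,0,-40],[0,0,0],10],[[-0.8,0,-80],[0,0,0],10],[[-0.8,0,-120],[0,0,0],10],[[-0.8,0,-140],[0,0,0],10],[[-0.8,0,-140],[0,0,0],10]]'

```text
clock: 12.68
eef_pos: [0.5633, -0.184, 0.2298]
tool_rot: [0.91, 0.416, 0.005, 0.004]
ft_force: [0.4, 0.5, -0.2]
grip_width: 0.0246
```

Run:
```python
from h import *
snap('wrist','w9',(170,130,300,225),2.66)
c=cal('w9'); e,R,o=pose()
for p in [(0,0,.066),(.02,0,.066),(-.02,0,.066)]: print('proj tool',p,proj(c,e+R.apply(p)).round(1))
# pockets
y=-.0795; xl=np.array([np.cos(y),np.sin(y)]); yl=np.array([-np.sin(y),np.cos(y)]); O=np.array([.5202,.2899])
for sx in(-30,30):
  for sy in (-26,26): print(sx,sy,(O+xl*sx/1e3+yl*sy/1e3).round(4))
togo((.45,.28,.28),3.062)
```

```text
proj tool (0, 0, 0.066) [318.9 265.6]
proj tool (0.02, 0, 0.066) [318.7 225. ]
proj tool (-0.02, 0, 0.066) [319.  303.6]
-30 -26 [0.4882 0.2664]
-30 26 [0.4924 0.3182]
30 -26 [0.548  0.2616]
30 26 [0.5522 0.3134]
shift mm [ 277.3 -387.9  -54.7] turn [ 0.007  0.004 -2.205] | eef [ 0.5621 -0.1836  0.2266] yawx 0.8572 F [ 0.2 -0.5 -1.2] g 24.6 t 12.7
```

View pics/w9.png

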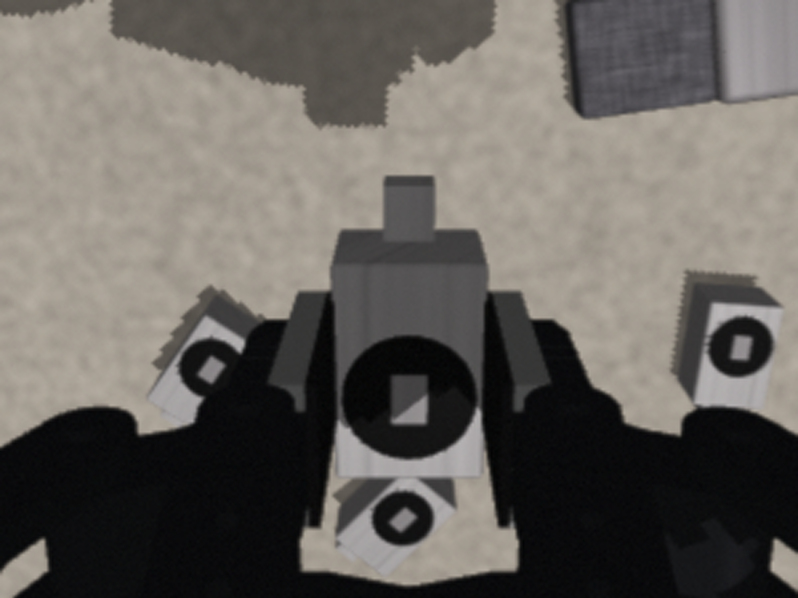

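Carrier B is held well and squarely, with its tab up in the picture and its top face at raw rows 229–309. I carry it over to the loader and view the pockets.

```bash
cat >> car.py <<'E'
def tray_tool(c,e,R,uv,tz):
    """point in tool frame on plane tool z=tz seen at uv"""
    Rc,t=np.array(c['R']),np.array(c['t']); d=R.inv().apply(Rc.T@[(uv[0]-c['cx'])/c['fx'],(uv[1]-c['cy'])/c['fy'],1]); o=R.inv().apply(-Rc.T@t-e)
    return o+d*(tz-o[2])/d[2]
E
python3 - <<'E'
from car import *
c=cal('w9'); e,R,o=pose()
for v in (228.9,308.6): print(tray_tool(c,e,R,(323,v),.061).round(4))
print('ring', tray_tool(c,e,R,(170+409/2.66,130+397/2.66),.061).round(4))
togo((.56,.285,.30),3.062)
E
```

```text
[0.0199 0.0019 0.061 ]
[-0.0195  0.0019  0.061 ]
ring [-0.0043  0.0022  0.061 ]
shift mm [ 353.2 -307.9  -73.9] turn [ 0.007  0.004 -2.205] | eef [ 0.5621 -0.1836  0.2266] yawx 0.8572 F [ 0.2 -0.5 -1.2] g 24.6 t 12.7
```

send_rows --moves '[[[30,-25,-73],[0,0,-0.1],10],[[60,-50,-73],[0,0,-0.3],10],[[95,-80,-73],[0,0,-0.5],10],[[130,-110,-73],[0,0,-0.7],10],[[165,-140,-73],[0,0,-0.9],10],[[200,-170,-73],[0,0,-1.1],10],[[230,-200,-73],[0,0,-1.3],10],[[260,-230,-73],[0,0,-1.4],10],[[295,-260,-73],[0,0,-1.5],10],[[325,-285,-73],[0,0,-1.6],10],[[353,-308,-73],[0,0,-1.7],10],[[353,-308,-73],[0,0,-1.8],10]]'

```text
clock: 13.73
eef_pos: [0.5588, 0.2867, 0.2972]
tool_rot: [0.391, 0.92, -0.0, 0.002]
ft_force: [1.6, 0.8, -0.5]
grip_width: 0.0235
```

Run:
```python
from h import *
togo((.555,.283,.27),3.062)
```

```text
shift mm [ 0.1 -5.3 27.2] turn [-0.001  0.005 -0.723] | eef [0.5588 0.2867 0.2972] yawx 2.3387 F [ 1.6  0.8 -0.5] g 23.5 t 13.7
```

send_rows --moves '[[[0,-5,20],[0,0.003,-0.2],10],[[0,-5,27],[0,0.003,-0.4],10],[[0,-5,27],[0,0.003,-0.6],10],[[0,-5,27],[0,0.003,-0.723],10],[[0,-5,27],[0,0.003,-0.723],10],[[0,-5,27],[0,0.003,-0.723],10],[[0,-5,27],[0,0.003,-0.723],10]]'

```text
clock: 14.32
eef_pos: [0.5547, 0.2828, 0.2682]
tool_rot: [0.039, 0.999, -0.002, -0.001]
ft_force: [0.9, 0.3, -1.2]
grip_width: 0.0238
```

Run:
```python
from h import *
snap('wrist','w10',(190,30,260,220),3); togo((.555,.283,.27),3.062)
c=cal('w10')
for z in (.03,):
  for p in [(.4882,.2664),(.4924,.3182),(.5480,.2616),(.5522,.3134)]: print(p,((proj(c,(*p,z))-[190,30])*3).round(0))
```

```text
shift mm [-0.3  0.2 -1.6] turn [-0.003 -0.001 -0.002] | eef [0.5547 0.2828 0.2684] yawx 3.0596 F [-0.3  0.   0.4] g 23.6 t 14.4
(0.4882, 0.2664) [327. 248.]
(0.4924, 0.3182) [499. 248.]
(0.548, 0.2616) [331. 442.]
(0.5522, 0.3134) [494. 443.]
```

View pics/w10.png

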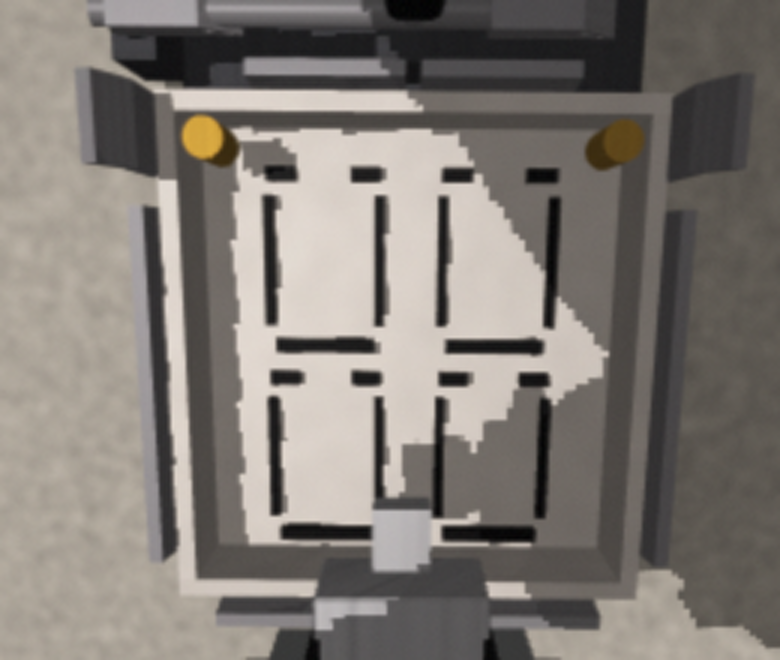

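The picture shows the four pockets: crop rail centres about (327,260), (498,260), (328,455) and (490,455). The tab gaps face up towards the hinge.

```bash
cat >> car.py <<'E'
YL=-.0795; xl=np.array([np.cos(YL),np.sin(YL),0]); yl=np.array([-np.sin(YL),np.cos(YL),0])
E
python3 - <<'E'
from car import *
c=cal('w10'); f=lambda u,v:(190+u/3,30+v/3)
px=[(327,260),(498,260),(328,455),(490,455)]; g=[(-30,-26),(-30,26),(30,-26),(30,26)]
W=[ray(c,f(*p),.0325) for p in px]
for w,(a,b) in zip(W,g): print(w.round(4),'-> O', (w-xl*a/1e3-yl*b/1e3).round(4)[:2])
O=np.mean([w-xl*a/1e3-yl*b/1e3 for w,(a,b) in zip(W,g)],0); print(O)
d=W[1]-W[0]+W[3]-W[2]; print('yaw',np.arctan2(-d[0],d[1])); d=W[2]-W[0]+W[3]-W[1]; print(np.arctan2(d[1],d[0]))
# rim check: inner corners at top z .066
L=ray(c,f(158,95),.066);R_=ray(c,f(672,95),.066); L2=ray(c,f(180,597),.066);R2=ray(c,f(637,597),.066);print('rim ctr',(L+R_+L2+R2)/4, np.linalg.norm(L-R_),np.linalg.norm(L-L2))
E
```

```text
[0.4918 0.2661 0.0325] -> O [0.5238 0.2896]
[0.4958 0.3175 0.0325] -> O [0.5237 0.2892]
[0.5515 0.2606 0.0325] -> O [0.5237 0.2889]
[0.5555 0.3119 0.0325] -> O [0.5235 0.2883]
[0.52366591 0.28901515 0.0325    ]
yaw -0.07797747129319142
-0.09360525368271409
rim ctr [0.52075339 0.28918318 0.066     ] 0.1324800000309862 0.13727087753472392
```

```bash
cat >> car.py <<'E'
PO=np.array([.5237,.2890,0])
def pocket(a,b,off=(0,0),z=.15):
    """move for placing: off = measured carrier centre in tool xy"""
    p=PO+xl*a/1e3+yl*b/1e3+xl*off[0]-yl*off[1]; p[2]=z; togo(p,3.0625)
E
python3 - <<'E'
from car import *
pocket(30,26,(.0002,.0022),.114)
E
```

```text
shift mm [  1.1  27.9 154.3] turn [-0.003 -0.001 -0.003] | eef [0.5547 0.2828 0.2684] yawx 3.0596 F [-0.3  0.   0.4] g 23.6 t 14.4
```

send_rows --moves '[[[1,28,20],[0,0,-0.003],10],[[1,28,50],[0,0,-0.003],10],[[1,28,80],[0,0,-0.003],10],[[1,28,110],[0,0,-0.003],10],[[1,28,125],[0,0,-0.003],10],[[1,28,125],[0,0,-0.003],10],[[1,28,125],[0,0,-0.003],10]]'

```text
clock: 14.95
eef_pos: [0.555, 0.3099, 0.1418]
tool_rot: [0.04, 0.999, -0.002, -0.002]
ft_force: [0.3, -0.3, 0.7]
grip_width: 0.024
```

Run:
```python
from car import *
pocket(30,26,(.0002,.0022),.112)
```

```text
shift mm [-0.8  0.6 29.8] turn [-0.005 -0.004 -0.002] | eef [0.555  0.3099 0.1418] yawx 3.0609 F [ 0.3 -0.3  0.7] g 24.0 t 14.9
```

send_rows --moves '[[[-0.8,0.6,10],[-0.004,-0.004,-0.002],10],[[-0.8,0.6,20],[-0.004,-0.004,-0.002],10],[[-0.8,0.6,26],[-0.004,-0.004,-0.002],10],[[-0.8,0.6,29],[-0.004,-0.004,-0.002],10],[[-0.8,0.6,30],[-0.004,-0.004,-0.002],10],[[-0.8,0.6,30],[-0.004,-0.004,-0.002],10],[[-0.8,0.6,30],[-0.004,-0.004,-0.002],10]]'

```text
clock: 15.53
eef_pos: [0.5559, 0.3108, 0.1173]
tool_rot: [0.04, 0.999, 0.001, 0.001]
ft_force: [-9.0, -2.6, 20.6]
grip_width: 0.0242
```

send_rows --moves '[[[0,0,-6],[0,0,0],10],[[0,0,-6],[0,0,0],10],[[2.5,0,-6],[0,0,0],10],[[2.5,0,-6],[0,0,0],10],[[2.5,0,-6],[0,0,0],10],[[2.5,0,-1],[0,0,0],10],[[2.5,0,2],[0,0,0],10],[[2.5,0,4],[0,0,0],10],[[2.5,0,4],[0,0,0],10],[[2.5,0,4],[0,0,0],10]]'

```text
clock: 16.37
eef_pos: [0.5534, 0.3108, 0.1138]
tool_rot: [0.04, 0.999, 0.001, 0.001]
ft_force: [-1.7, -0.4, 6.2]
grip_width: 0.0238
```

send_rows --moves '[[[0.5,0,2],[0,0,0],10],[[0.5,0,3],[0,0,0],10],[[0.5,0,3],[0,0,0],10],[[0.5,0,3],[0,0,0],10]]'

```text
clock: 16.7
eef_pos: [0.5533, 0.3108, 0.1136]
tool_rot: [0.04, 0.999, 0.001, 0.002]
ft_force: [-3.2, -3.2, 16.7]
grip_width: 0.0239
```

Run:
```python
from car import *
snap('wrist','w11',(220,100,200,180),4); pocket(30,26,(.0002,.0022),.112)
```

```text
shift mm [-2.4 -0.2  1.6] turn [ 0.002  0.004 -0.001] | eef [0.5533 0.3108 0.1136] yawx 3.0619 F [-3.2 -3.6 15.9] g 24.0 t 16.8
```

View pics/w11.png

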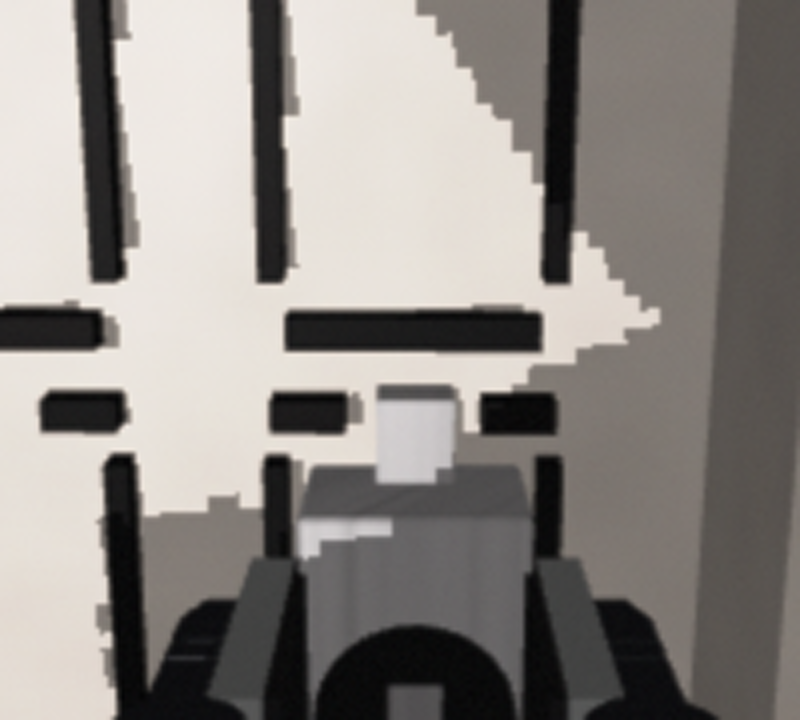

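Carrier B sits in its pocket: the tab (crop 377–455, row 390–480) is in the rail gap and the block is between the side rails. I release it and rise.

send_rows --moves '[[[0,0,-1],[0,0,0],10],[[0,0,-1],[0,0,0],32],[[0,0,-1],[0,0,0],34],[[0,0,-1],[0,0,0],34],[[0,0,-15],[0,0,0],34],[[0,0,-45],[0,0,0],34],[[0,0,-85],[0,0,0],34],[[0,0,-125],[0,0,0],34],[[0,0,-165],[0,0,0],40],[[0,0,-190],[0,0,0],45]]'

```text
clock: 17.58
eef_pos: [0.5531, 0.3108, 0.3078]
tool_rot: [0.04, 0.999, 0.002, 0.004]
ft_force: [0.6, 0.8, -0.2]
grip_width: 0.0452
```

```bash
sed -i 's/PO=np.array(\[.5237/PO=np.array([.5206/' car.py
python3 - <<'E'
from car import *
c=get_calibration('top'); im=camera('top')[:,:,::-1].copy(); cv2.imwrite('pics/top2.png',im)
g=cv2.cvtColor(im,cv2.COLOR_BGR2GRAY)
togo((.50,-.22,.29),3.1416)
E
```

```text
shift mm [  12.2 -534.4   17.5] turn [ 0.009  0.015 -0.08 ] | eef [0.5544 0.3115 0.3126] yawx 3.0619 F [0.3 0.5 4.1] g 45.1 t 17.6
```

send_rows --moves '[[[-60,-559,7],[0,0,-0.08],45],[[-60,-559,7],[0,0,-0.08],45],[[-60,-559,7],[0,0,-0.08],45],[[-60,-559,7],[0,0,-0.08],45],[[-60,-559,7],[0,0,-0.08],45],[[-60,-559,7],[0,0,-0.08],45],[[-60,-559,7],[0,0,-0.08],45],[[-60,-559,7],[0,0,-0.08],45],[[-60,-559,7],[0,0,-0.08],45],[[-60,-559,7],[0,0,-0.08],45],[[-60,-559,7],[0,0,-0.08],45],[[-60,-559,7],[0,0,-0.08],45]]'

```text
clock: 18.63
eef_pos: [0.5675, -0.1913, 0.3005]
tool_rot: [-0.0, 1.0, 0.004, 0.007]
ft_force: [0.3, -0.5, 0.1]
grip_width: 0.0445
```

send_rows --moves '[[[0,-20,0],[0,0,0],45],[[0,-60,0],[0,0,0],45],[[0,-60,0],[0,0,0],45],[[0,-60,0],[0,0,0],45]]'

```text
clock: 18.97
eef_pos: [0.5669, -0.2536, 0.2982]
tool_rot: [0.002, 1.0, 0.005, 0.006]
ft_force: [-0.5, 0.3, 0.2]
grip_width: 0.0451
```

Run:
```python
from car import *
c=snap('wrist','w12'); im=cv2.imread('pics/w12_raw.png')
for X in [(.4637,-.1943),(.4744,-.2838),(.6099,-.312)]: print(X,ring(c,im,X,70))
togo((.4637,-.1943,.081),3.36)
```

```text
(0.4637, -0.1943) [[0.4663, -0.1937]]
(0.4744, -0.2838) [[0.4777, -0.2839]]
(0.6099, -0.312) [[0.5877, -0.3333], [0.6783, -0.3505]]
shift mm [106.2  55.4 216.7] turn [ 0.008  0.013 -0.22 ] | eef [ 0.5671 -0.252   0.2985] yawx 3.1401 F [-0.  -0.3 -0.1] g 44.8 t 19.0
```

Run:
```python
from car import *
togo((.4624,-.1946,.081),3.363)
c=cal('w12'); im=cv2.imread('pics/w12_raw.png')
u,v=proj(c,(.5877,-.3333,.02)).astype(int); print(u,v)
# rectified patch at z=.02, 1px=.25mm, x right,y up
def patch(X,s=.0003,n=330):
    q=np.float32([[0,0],[n,0],[n,n],[0,n]]); w=[(X[0]+(a-n/2)*s,X[1]-(b-n/2)*s,.02) for a,b in q]
    return cv2.warpPerspective(im,cv2.getPerspectiveTransform(np.float32([proj(c,p) for p in w]),q),(n,n))
cv2.imwrite('pics/rect.png',np.hstack([patch((.4624,-.1946)),patch((.5877,-.3333))]))
```

```text
shift mm [107.5  55.1 216.7] turn [ 0.008  0.014 -0.223] | eef [ 0.5671 -0.252   0.2985] yawx 3.1401 F [-0.  -0.3 -0.1] g 44.8 t 19.0
247 190
```

View pics/rect.png

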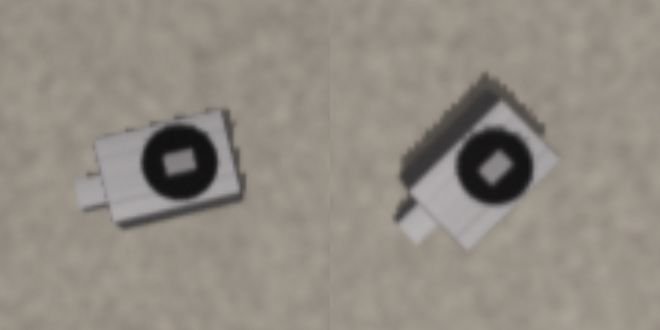

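The rectified patches show A undisturbed with its tab to the left. D has been knocked to about (0.585,-0.336) with its tab at -135°. I grasp A.

send_rows --moves '[[[106.5,55,40],[0.008,0.013,-0.25],45],[[106.5,55,80],[0.008,0.013,-0.25],45],[[106.5,55,120],[0.008,0.013,-0.25],45],[[106.5,55,150],[0.008,0.013,-0.25],45],[[106.5,55,160],[0.008,0.013,-0.25],45],[[106.5,55,185],[0.008,0.013,-0.25],45],[[106.5,55,205],[0.008,0.013,-0.25],45],[[106.5,55,216],[0.008,0.013,-0.25],45],[[106.5,55,217],[0.008,0.013,-0.25],45],[[106.5,55,217],[0.008,0.013,-0.25],45],[[106.5,55,217],[0.008,0.013,-0.25],45]]'

```text
clock: 19.93
eef_pos: [0.4642, -0.1942, 0.0816]
tool_rot: [-0.125, 0.992, -0.0, 0.001]
ft_force: [-0.4, 0.2, 0.5]
grip_width: 0.0451
```

Run:
```python
from car import *
togo((.4635,-.1947,.081),3.39)
```

```text
shift mm [ 0.8 -0.3  0.6] turn [-0.001  0.002  0.001] | eef [ 0.4642 -0.1942  0.0816] yawx -2.8918 F [-0.4  0.2  0.5] g 45.1 t 19.9
```

send_rows --moves '[[[0.5,0,0.5],[0,0,0],10],[[0.5,0,0.5],[0,0,0],10],[[0.5,0,0.5],[0,0,0],10],[[0.5,0,0.5],[0,0,0],10],[[0.5,0,0.5],[0,0,0],10],[[0.5,0,0.5],[0,0,0],10],[[0.5,0,-40],[0,0,0],10],[[0.5,0,-80],[0,0,0],10],[[0.5,0,-120],[0,0,0],10],[[0.5,0,-160],[0,0,0],10],[[0.5,0,-190],[0,0,0],10],[[0.5,0,-190],[0,0,0],10]]'

```text
clock: 20.93
eef_pos: [0.4663, -0.1957, 0.2794]
tool_rot: [-0.124, 0.992, -0.004, 0.007]
ft_force: [1.2, -2.0, -0.7]
grip_width: 0.0243
```

```bash
cat >> car.py <<'E'
def inhand(fn):
    """ring of the held carrier, measured in tool frame (x,y)"""
    c=snap('wrist',fn); e,R,o=pose(); im=cv2.imread(f'pics/{fn}_raw.png'); g=cv2.cvtColor(im,cv2.COLOR_BGR2GRAY)
    # inside of ring: bright-on-dark hub; ring = dark blob between the fingers
    u0,v0,u1,v1=292,215,356,312; s=g[v0:v1,u0:u1]
    n,_,st,ce=cv2.connectedComponentsWithStats((s<40).astype(np.uint8))
    for i in range(1,n):
        x,y,w,h,a=st[i]
        if a>250 and .7<w/h<1.4: print('ring px',(x+(w-1)/2+u0,y+(h-1)/2+v0),w,h,a,'tool',tray_tool(c,e,R,(x+(w-1)/2+u0,y+(h-1)/2+v0),.061).round(4))
    return im
E
python3 - <<'E'
from car import *
import car
# check on B's picture
g=cv2.cvtColor(cv2.imread('pics/w9_raw.png'),cv2.COLOR_BGR2GRAY)[215:312,292:356]
n,_,st,_=cv2.connectedComponentsWithStats((g<40).astype(np.uint8)); print(st[1:][st[1:,4]>100])
inhand('w13'); pocket(30,-26,(0,.0022),.28); pocket(30,-26,(0,.0022),.114)
E
```

```text
[[   0   25    5   71  236]
 [  59   25    5   72  256]
 [   7   41   50   46 1532]]
ring px (np.float64(323.5), np.float64(265.5)) 52 48 1655 tool [-0.0034 -0.0002  0.061 ]
shift mm [-192.6  419.1   -4.8] turn [-0.005  0.011  0.329] | eef [ 0.4652 -0.1952  0.2761] yawx -2.8919 F [-0.2  1.1 -1.2] g 24.0 t 21.0
shift mm [-191.   420.2  161.2] turn [-0.005  0.011  0.329] | eef [ 0.4652 -0.1952  0.2761] yawx -2.8919 F [-0.2  1.1 -1.2] g 24.0 t 21.0
```

```bash
cat >> car.py <<'E'
CT=np.array([.06494,.0,-.07027]); CR=np.array([[0,-.96501,-.26221],[1,0,0],[0,-.26221,.96501]])
def stool(uv,tz,c=None):
    c=c or get_calibration('wrist'); d=CR@[(uv[0]-c['cx'])/c['fx'],(uv[1]-c['cy'])/c['fy'],1]
    return (CT+d*(tz-CT[2])/d[2]).round(4)
E
python3 - <<'E'
from car import *
print('B',stool((323.5,278.5),.0636),'top edges',stool((323.5,228.9),.0636),stool((323.5,308.6),.0636)); print('A',stool((323.5,265.5),.061))
g=cv2.cvtColor(cv2.imread('pics/w13_raw.png'),cv2.COLOR_BGR2GRAY)
print(g[195:312:2,303].tolist()); print(g[195:312:2,322].tolist())
E
```

```text
B [-0.0075  0.0001  0.0636] top edges [0.0163 0.0001 0.0636] [-0.023   0.0001  0.0636]
A [0.0002 0.0001 0.061 ]
[163, 162, 158, 157, 75, 66, 70, 72, 73, 78, 149, 174, 173, 174, 172, 173, 172, 172, 172, 171, 171, 171, 170, 162, 86, 85, 86, 84, 38, 9, 8, 5, 9, 10, 7, 8, 7, 7, 5, 7, 5, 6, 16, 74, 85, 86, 84, 84, 85, 83, 84, 152, 160, 162, 160, 161, 127, 97, 83]
[177, 175, 176, 176, 174, 169, 77, 71, 69, 74, 145, 166, 167, 168, 166, 167, 166, 165, 166, 164, 164, 163, 163, 153, 11, 7, 6, 6, 5, 8, 7, 42, 67, 66, 67, 66, 67, 66, 66, 66, 63, 8, 8, 7, 6, 7, 5, 31, 83, 82, 82, 152, 159, 161, 161, 161, 162, 156, 156]
```

```bash
sed -i 's/PO=np.array(\[.5206,.2890/PO=np.array([.5237,.2869/' car.py
python3 - <<'E'
from car import *
print(stool((323.5,215),.061),stool((323.5,297),.061))
pocket(30,-26,(.0035,0),.28)
E
```

```text
[0.0234 0.0001 0.061 ] [-0.0154  0.0001  0.061 ]
shift mm [-199.1  417.3   -4.7] turn [-0.005  0.011  0.329] | eef [ 0.4652 -0.1952  0.2761] yawx -2.8919 F [-0.2  1.1 -1.2] g 24.0 t 21.0
```

send_rows --moves '[[[-199,417,-5],[-0.005,0.01,0.329],10],[[-199,417,-5],[-0.005,0.01,0.329],10],[[-199,417,-5],[-0.005,0.01,0.329],10],[[-199,417,-5],[-0.005,0.01,0.329],10],[[-199,417,-5],[-0.005,0.01,0.329],10],[[-199,417,-5],[-0.005,0.01,0.329],10],[[-199,417,-5],[-0.005,0.01,0.329],10],[[-199,417,-5],[-0.005,0.01,0.329],10],[[-199,417,-5],[-0.005,0.01,0.329],10],[[-199,417,-5],[-0.005,0.01,0.329],10],[[-199,417,-5],[-0.005,0.01,0.329],10],[[-199,417,-5],[-0.005,0.01,0.329],10]]'

```text
clock: 21.98
eef_pos: [0.5546, 0.2631, 0.2779]
tool_rot: [0.037, 0.999, 0.001, -0.001]
ft_force: [-0.0, -0.9, -0.9]
grip_width: 0.0241
```

Run:
```python
from car import *
inhand('w14'); pocket(30,-26,(.0038,0),.140)
```

```text
ring px (np.float64(323.5), np.float64(265.5)) 52 48 1652 tool [-0.0003  0.0005  0.061 ]
shift mm [ -1.2  -5.7 137.7] turn [ 0.002 -0.002  0.006] | eef [0.5547 0.2639 0.2777] yawx 3.0683 F [ 1.7  1.2 -0. ] g 24.1 t 22.0
```

send_rows --moves '[[[-1,-5.5,30],[0,0,0.006],10],[[-1,-5.5,70],[0,0,0.006],10],[[-1,-5.5,105],[0,0,0.006],10],[[-1,-5.5,132],[0,0,0.006],10],[[-1,-5.5,137],[0,0,0.006],10],[[-1,-5.5,137],[0,0,0.006],10],[[-1,-5.5,137],[0,0,0.006],10]]'

```text
clock: 22.62
eef_pos: [0.5554, 0.2584, 0.1411]
tool_rot: [0.04, 0.999, 0.001, -0.001]
ft_force: [0.5, 0.8, -0.2]
grip_width: 0.0244
```

Run:
```python
from car import *
pocket(30,-26,(.0038,0),.114)
```

```text
shift mm [ 0.  -0.2 27.1] turn [ 0.002 -0.002 -0.001] | eef [0.5554 0.2584 0.1411] yawx 3.0619 F [ 0.5  0.8 -0.2] g 24.4 t 22.6
```

send_rows --moves '[[[0,0,10],[0,0,0],10],[[0,0,20],[0,0,0],10],[[0,0,26],[0,0,0],10],[[0,0,29],[0,0,0],10],[[0,0,31],[0,0,0],10],[[0,0,32],[0,0,0],10],[[0,0,32],[0,0,0],10]]'

```text
clock: 23.2
eef_pos: [0.5552, 0.2583, 0.1127]
tool_rot: [0.04, 0.999, 0.001, -0.0]
ft_force: [-6.7, -2.9, 18.3]
grip_width: 0.0241
```

send_rows --moves '[[[0,0,-5],[0,0,0],10],[[0,0,-5],[0,0,0],10],[[2,0,-5],[0,0,0],10],[[2,0,-5],[0,0,0],10],[[2,0,-2],[0,0,0],10],[[2,0,1],[0,0,0],10],[[2,0,3],[0,0,0],10],[[2,0,3],[0,0,0],10],[[2,0,3],[0,0,0],10]]'

```text
clock: 23.95
eef_pos: [0.553, 0.2585, 0.1127]
tool_rot: [0.04, 0.999, 0.001, 0.0]
ft_force: [-8.0, -4.4, 19.1]
grip_width: 0.024
```

Run:
```python
from car import *
snap('wrist','w15')
for fn in ('w11','w15'):
    g=cv2.cvtColor(cv2.imread(f'pics/{fn}_raw.png'),cv2.COLOR_BGR2GRAY)
    print(fn); print('c297',g[180:240:2,297].tolist()); print('c324',g[180:240:2,324].tolist())
    for r in (203,222): print('r',r,g[r,270:376:2].tolist())
```

```text
w11
c297 [29, 29, 29, 29, 213, 226, 226, 226, 221, 58, 17, 26, 26, 27, 133, 224, 224, 224, 210, 135, 99, 84, 81, 81, 87, 172, 207, 206, 207, 200]
c324 [26, 27, 27, 29, 212, 223, 222, 222, 112, 80, 170, 204, 204, 203, 202, 202, 201, 201, 201, 201, 168, 78, 79, 76, 77, 97, 101, 100, 99, 101]
r 203 [227, 227, 225, 227, 227, 227, 226, 227, 208, 33, 26, 27, 28, 26, 25, 27, 28, 25, 55, 122, 151, 220, 207, 208, 209, 208, 208, 204, 204, 203, 196, 191, 133, 216, 213, 50, 11, 9, 10, 10, 9, 8, 8, 10, 28, 119, 124, 123, 123, 123, 123, 120, 121]
r 222 [223, 223, 222, 222, 221, 222, 223, 215, 55, 24, 23, 53, 125, 113, 77, 79, 80, 80, 82, 82, 84, 83, 81, 84, 82, 80, 76, 78, 80, 79, 77, 78, 77, 77, 77, 77, 79, 79, 78, 78, 82, 112, 21, 11, 9, 49, 118, 118, 119, 117, 117, 119, 118]
w15
c297 [177, 227, 226, 226, 225, 130, 10, 28, 27, 27, 60, 205, 102, 82, 78, 81, 84, 133, 204, 209, 209, 208, 208, 207, 207, 206, 205, 205, 204, 204]
c324 [167, 94, 94, 204, 207, 206, 205, 205, 206, 205, 204, 203, 203, 111, 78, 77, 78, 137, 194, 197, 198, 196, 195, 119, 100, 101, 101, 101, 99, 100]
r 203 [227, 228, 227, 228, 228, 228, 228, 228, 228, 228, 227, 227, 226, 211, 99, 92, 89, 90, 91, 90, 90, 94, 197, 208, 207, 207, 206, 204, 203, 201, 196, 185, 85, 82, 81, 79, 80, 80, 80, 79, 104, 125, 125, 125, 125, 127, 126, 125, 124, 124, 123, 122, 124]
r 222 [224, 224, 224, 225, 225, 226, 226, 212, 42, 25, 23, 54, 187, 210, 207, 209, 208, 203, 192, 197, 206, 203, 200, 198, 200, 199, 199, 196, 115, 102, 103, 102, 103, 103, 98, 101, 103, 104, 102, 101, 101, 98, 24, 11, 11, 40, 123, 125, 125, 124, 123, 124, 124]
```

Rows and columns in the numbers agree with a seated carrier: the tab passes the rail gap and the block stays clear of every rail. I release and go for C.

send_rows --moves '[[[-1,0,-1],[0,0,0],10],[[-1,0,-1],[0,0,0],32],[[-1,0,-1],[0,0,0],34],[[-1,0,-1],[0,0,0],34],[[-1,0,-15],[0,0,0],34],[[-1,0,-45],[0,0,0],34],[[-1,0,-85],[0,0,0],34],[[-1,0,-125],[0,0,0],34],[[-1,0,-160],[0,0,0],40],[[-1,0,-180],[0,0,0],45]]'

```text
clock: 24.83
eef_pos: [0.5549, 0.2585, 0.297]
tool_rot: [0.04, 0.999, 0.003, 0.003]
ft_force: [0.4, -0.3, 0.5]
grip_width: 0.0452
```

Run:
```python
from car import *
togo((.474,-.283,.28),3.235)
```

```text
shift mm [  37.7 -546.3   13.8] turn [ 0.005  0.006 -0.173] | eef [0.5549 0.2585 0.297 ] yawx 3.062 F [ 0.4 -0.3  0.5] g 45.2 t 24.8
```

send_rows --moves '[[[38,-548,14],[0.005,0.005,-0.173],45],[[38,-548,14],[0.005,0.005,-0.173],45],[[38,-548,14],[0.005,0.005,-0.173],45],[[38,-548,14],[0.005,0.005,-0.173],45],[[38,-548,14],[0.005,0.005,-0.173],45],[[38,-548,14],[0.005,0.005,-0.173],45],[[38,-548,14],[0.005,0.005,-0.173],45],[[38,-548,14],[0.005,0.005,-0.173],45],[[38,-548,14],[0.005,0.005,-0.173],45],[[38,-548,14],[0.005,0.005,-0.173],45],[[38,-548,14],[0.005,0.005,-0.173],45],[[38,-548,14],[0.005,0.005,-0.173],45]]'

```text
clock: 25.83
eef_pos: [0.48, -0.2384, 0.2802]
tool_rot: [-0.047, 0.999, 0.0, 0.0]
ft_force: [1.5, -0.7, 0.7]
grip_width: 0.0454
```

send_rows --moves '[[[0,-45,0],[0,0,0],45],[[0,-45,0],[0,0,0],45],[[0,-45,0],[0,0,0],45],[[0,-45,0],[0,0,0],45]]'

```text
clock: 26.17
eef_pos: [0.4838, -0.2831, 0.2792]
tool_rot: [-0.046, 0.999, 0.001, -0.0]
ft_force: [0.0, -0.6, 0.2]
grip_width: 0.045
```

Run:
```python
from car import *
c=snap('wrist','w16'); im=cv2.imread('pics/w16_raw.png')
for X in [(.4744,-.2838),(.5847,-.3357)]: print(X,proj(c,(*X,.02)).round(0),ring(c,im,X,70))
togo((.4715,-.285,.081),3.235)
```

```text
(0.4744, -0.2838) [322. 169.] [[0.4777, -0.2841]]
(0.5847, -0.3357) [266. 264.] []
shift mm [ 12.6  -2.  198.5] turn [ 0.002 -0.001  0.001] | eef [ 0.484  -0.2822  0.2795] yawx -3.0476 F [ 0.1  0.3 -0.3] g 44.8 t 26.2
```

send_rows --moves '[[[12.5,-2,40],[0,0,0],45],[[12.5,-2,80],[0,0,0],45],[[12.5,-2,120],[0,0,0],45],[[12.5,-2,155],[0,0,0],45],[[12.5,-2,180],[0,0,0],45],[[12.5,-2,196],[0,0,0],45],[[12.5,-2,198],[0,0,0],45],[[12.5,-2,198],[0,0,0],45],[[12.5,-2,198],[0,0,0],45],[[12.5,-2,198],[0,0,0],45]]'

```text
clock: 27.05
eef_pos: [0.473, -0.2851, 0.0834]
tool_rot: [-0.048, 0.999, -0.0, 0.001]
ft_force: [0.7, 0.2, -0.0]
grip_width: 0.0446
```

send_rows --moves '[[[0,0,0.5],[0,0,0],10],[[0,0,0.5],[0,0,0],10],[[0,0,0.5],[0,0,0],10],[[0,0,0.5],[0,0,0],10],[[0,0,0.5],[0,0,0],10],[[0,0,0.5],[0,0,0],10]]'

```text
clock: 27.55
eef_pos: [0.4743, -0.2857, 0.085]
tool_rot: [-0.048, 0.999, -0.001, 0.003]
ft_force: [-0.3, 0.3, 6.5]
grip_width: 0.0239
```

send_rows --moves '[[[0,0,-40],[0,0,0],10],[[0,0,-80],[0,0,0],10],[[0,0,-120],[0,0,0],10],[[0,0,-160],[0,0,0],10],[[0,0,-195],[0,0,0],10],[[0,0,-195],[0,0,0],10],[[0,0,-195],[0,0,0],10]]'

```text
clock: 28.13
eef_pos: [0.4742, -0.2862, 0.2836]
tool_rot: [-0.047, 0.999, -0.003, 0.006]
ft_force: [-0.5, 0.0, -1.4]
grip_width: 0.0238
```

```bash
cat >> car.py <<'E'
def edges(im):
    g=cv2.cvtColor(im,cv2.COLOR_BGR2GRAY).astype(int); print('edge profile c323 from 195',g[195:312:3,323].tolist(),'\nc305',g[195:312:3,305].tolist())
E
python3 - <<'E'
from car import *
im=inhand('w17'); edges(im); pocket(-30,-26,(0,0),.28)
E
```

```text
ring px (np.float64(323.5), np.float64(275.5)) 64 72 2294 tool [-0.0078  0.0001  0.061 ]
edge profile c323 from 195 [163, 161, 161, 161, 158, 60, 61, 90, 155, 155, 154, 153, 152, 136, 97, 76, 46, 5, 10, 6, 4, 21, 59, 59, 60, 59, 60, 56, 5, 6, 5, 7, 70, 76, 92, 147, 143, 143, 150] 
c305 [147, 153, 153, 124, 57, 61, 62, 81, 155, 155, 156, 154, 154, 154, 104, 75, 76, 75, 73, 10, 5, 6, 7, 7, 5, 8, 6, 7, 7, 18, 77, 76, 76, 76, 96, 153, 148, 143, 144]
shift mm [-7.050e+01  5.447e+02 -2.000e-01] turn [-0.003  0.008  0.174] | eef [ 0.4732 -0.2856  0.2812] yawx -3.0466 F [ 0.4 -0.3 -1.2] g 24.5 t 28.2
```

Run:
```python
from car import *
pocket(-30,-26,(.0033,0),.28)
```

```text
shift mm [-7.370e+01  5.441e+02 -2.000e-01] turn [-0.003  0.008  0.174] | eef [ 0.4732 -0.2856  0.2812] yawx -3.0466 F [ 0.4 -0.3 -1.2] g 24.5 t 28.2
```

send_rows --moves '[[[-74,544,0],[-0.003,0.007,0.174],10],[[-74,544,0],[-0.003,0.007,0.174],10],[[-74,544,0],[-0.003,0.007,0.174],10],[[-74,544,0],[-0.003,0.007,0.174],10],[[-74,544,0],[-0.003,0.007,0.174],10],[[-74,544,0],[-0.003,0.007,0.174],10],[[-74,544,0],[-0.003,0.007,0.174],10],[[-74,544,0],[-0.003,0.007,0.174],10],[[-74,544,0],[-0.003,0.007,0.174],10],[[-74,544,0],[-0.003,0.007,0.174],10],[[-74,544,0],[-0.003,0.007,0.174],10],[[-74,544,0],[-0.003,0.007,0.174],10]]'

```text
clock: 29.18
eef_pos: [0.4919, 0.2136, 0.2776]
tool_rot: [0.04, 0.999, -0.001, -0.001]
ft_force: [2.1, -0.6, 0.2]
grip_width: 0.0242
```

Run:
```python
from car import *
pocket(-30,-26,(.0033,0),.18)
```

```text
shift mm [ 0.6 49.8 97.5] turn [-0.002 -0.002  0.   ] | eef [0.4919 0.2136 0.2776] yawx 3.0626 F [ 2.1 -0.6  0.2] g 24.2 t 29.2
```

send_rows --moves '[[[0.5,40,0],[0,0,0],10],[[0.5,50,20],[0,0,0],10],[[0.5,50,50],[0,0,0],10],[[0.5,50,90],[0,0,0],10],[[0.5,50,120],[0,0,0],10],[[0.5,50,132],[0,0,0],10],[[0.5,50,132],[0,0,0],10],[[0.5,50,132],[0,0,0],10]]'

```text
clock: 29.85
eef_pos: [0.4935, 0.2624, 0.1432]
tool_rot: [0.039, 0.999, -0.002, -0.004]
ft_force: [-0.2, 1.1, -0.5]
grip_width: 0.0237
```

Run:
```python
from car import *
im=inhand('w18'); edges(im); pocket(-30,-26,(.0033,0),.114)
```

```text
ring px (np.float64(323.5), np.float64(266.5)) 50 46 1570 tool [0.0015 0.0005 0.061 ]
edge profile c323 from 195 [220, 219, 219, 218, 214, 86, 87, 128, 210, 211, 209, 205, 114, 113, 110, 109, 67, 12, 9, 12, 12, 33, 87, 88, 88, 88, 88, 84, 9, 12, 12, 11, 103, 109, 93, 84, 116, 195, 200] 
c305 [232, 230, 232, 201, 84, 88, 91, 118, 209, 210, 211, 210, 208, 169, 109, 108, 110, 110, 106, 16, 10, 13, 12, 11, 12, 10, 11, 9, 11, 25, 111, 111, 110, 110, 108, 94, 117, 200, 203]
shift mm [-0.4  0.2 30.9] turn [-0.003 -0.004 -0.   ] | eef [0.4947 0.263  0.1449] yawx 3.0625 F [-0.  -0.4 -0.9] g 24.5 t 29.9
```

send_rows --moves '[[[0,0,10],[0,0,0],10],[[0,0,18],[0,0,0],10],[[0,0,24],[0,0,0],10],[[0,0,28],[0,0,0],10],[[0,0,30],[0,0,0],10],[[0,0,32],[0,0,0],10],[[0,0,32],[0,0,0],10]]'

```text
clock: 30.48
eef_pos: [0.4942, 0.2627, 0.115]
tool_rot: [0.04, 0.999, -0.001, -0.002]
ft_force: [-6.0, -2.5, 12.3]
grip_width: 0.0236
```

Run:
```python
from car import *
snap('wrist','w19')
for fn in ('w15','w19'):
    g=cv2.cvtColor(cv2.imread(f'pics/{fn}_raw.png'),cv2.COLOR_BGR2GRAY)
    print(fn); print('c297',g[180:240:2,297].tolist()); print('c324',g[180:240:2,324].tolist())
    for r in (203,222): print('r',r,g[r,270:376:2].tolist())
pocket(-30,-26,(.0033,0),.114)
```

```text
w15
c297 [177, 227, 226, 226, 225, 130, 10, 28, 27, 27, 60, 205, 102, 82, 78, 81, 84, 133, 204, 209, 209, 208, 208, 207, 207, 206, 205, 205, 204, 204]
c324 [167, 94, 94, 204, 207, 206, 205, 205, 206, 205, 204, 203, 203, 111, 78, 77, 78, 137, 194, 197, 198, 196, 195, 119, 100, 101, 101, 101, 99, 100]
r 203 [227, 228, 227, 228, 228, 228, 228, 228, 228, 228, 227, 227, 226, 211, 99, 92, 89, 90, 91, 90, 90, 94, 197, 208, 207, 207, 206, 204, 203, 201, 196, 185, 85, 82, 81, 79, 80, 80, 80, 79, 104, 125, 125, 125, 125, 127, 126, 125, 124, 124, 123, 122, 124]
r 222 [224, 224, 224, 225, 225, 226, 226, 212, 42, 25, 23, 54, 187, 210, 207, 209, 208, 203, 192, 197, 206, 203, 200, 198, 200, 199, 199, 196, 115, 102, 103, 102, 103, 103, 98, 101, 103, 104, 102, 101, 101, 98, 24, 11, 11, 40, 123, 125, 125, 124, 123, 124, 124]
w19
c297 [172, 148, 149, 149, 48, 13, 12, 34, 36, 164, 244, 244, 171, 120, 104, 99, 101, 102, 147, 230, 237, 236, 236, 236, 236, 236, 235, 235, 235, 231]
c324 [244, 244, 166, 99, 229, 235, 235, 234, 235, 234, 233, 233, 233, 233, 203, 99, 98, 101, 154, 227, 230, 230, 223, 125, 126, 125, 125, 125, 125, 124]
r 203 [101, 238, 242, 242, 242, 243, 243, 243, 243, 242, 209, 204, 205, 238, 241, 244, 244, 244, 244, 243, 243, 242, 235, 236, 236, 236, 235, 233, 233, 231, 228, 220, 151, 235, 238, 238, 237, 161, 148, 149, 152, 151, 152, 148, 144, 146, 148, 152, 152, 152, 151, 151, 150]
r 222 [150, 183, 243, 243, 244, 244, 244, 244, 243, 197, 31, 40, 210, 237, 236, 237, 237, 233, 226, 230, 234, 234, 231, 230, 231, 231, 230, 230, 220, 128, 128, 128, 128, 126, 122, 126, 127, 127, 127, 124, 127, 125, 148, 41, 15, 14, 49, 147, 151, 150, 152, 152, 151]
shift mm [-0.8  0.5  1. ] turn [-0.003 -0.004 -0.   ] | eef [0.4941 0.2627 0.115 ] yawx 3.0625 F [-5.7 -3.  13.1] g 23.7 t 30.5
```

C sits between the rails with its tab in the gap, so I release it and go for D.

send_rows --moves '[[[0,0,-1],[0,0,0],10],[[0,0,-1],[0,0,0],32],[[0,0,-1],[0,0,0],34],[[0,0,-1],[0,0,0],34],[[0,0,-15],[0,0,0],34],[[0,0,-45],[0,0,0],34],[[0,0,-85],[0,0,0],34],[[0,0,-125],[0,0,0],34],[[0,0,-160],[0,0,0],40],[[0,0,-180],[0,0,0],45]]'

```text
clock: 31.37
eef_pos: [0.496, 0.2637, 0.2996]
tool_rot: [0.04, 0.999, 0.0, 0.001]
ft_force: [0.8, 0.4, -0.3]
grip_width: 0.0448
```

Run:
```python
from car import *
togo((.58,-.30,.28),3.6)
```

```text
shift mm [-128.3 -555.3   19.5] turn [ 0.     0.002 -0.538] | eef [0.496  0.2637 0.2996] yawx 3.0624 F [ 0.8  0.4 -0.3] g 44.8 t 31.4
```

send_rows --moves '[[[-155,-568,20],[0,0,-0.868],45],[[-155,-568,20],[0,0,-0.868],45],[[-155,-568,20],[0,0,-0.868],45],[[-155,-568,20],[0,0,-0.868],45],[[-155,-568,20],[0,0,-0.868],45],[[-155,-568,20],[0,0,-0.868],45],[[-155,-568,20],[0,0,-0.868],45],[[-155,-568,20],[0,0,-0.868],45],[[-155,-568,20],[0,0,-0.868],45],[[-155,-568,20],[0,0,-0.868],45],[[-155,-568,20],[0,0,-0.868],45],[[-155,-568,20],[0,0,-0.868],45]]'

```text
clock: 32.37
eef_pos: [0.5844, -0.2046, 0.2821]
tool_rot: [-0.384, 0.923, 0.0, 0.001]
ft_force: [1.5, 0.9, 0.2]
grip_width: 0.0452
```

Run:
```python
from car import *
togo((.606,-.315,.28),3.93)
```

```text
shift mm [ 63.1 -93.1   2. ] turn [-0.001  0.002  0.   ] | eef [ 0.5844 -0.2046  0.2821] yawx -2.3528 F [1.5 0.9 0.2] g 45.2 t 32.4
```

send_rows --moves '[[[30,-45,2],[0,0,0],45],[[63,-93,2],[0,0,0],45],[[63,-93,2],[0,0,0],45],[[63,-93,2],[0,0,0],45],[[63,-93,2],[0,0,0],45],[[63,-93,2],[0,0,0],45]]'

```text
clock: 32.87
eef_pos: [0.6058, -0.3146, 0.2791]
tool_rot: [-0.384, 0.923, 0.001, 0.001]
ft_force: [-0.1, 1.0, 0.7]
grip_width: 0.045
```

Run:
```python
from car import *
e,R,o=pose(); c=snap('wrist','w20'); im=cv2.imread('pics/w20_raw.png')
X=(.5847,-.3357); print(proj(c,(*X,.02)).round(0),ring(c,im,X,70))
g=cv2.cvtColor(im,cv2.COLOR_BGR2GRAY); u,v=proj(c,(.5877,-.3333,.02)).astype(int)
s=g[v-50:v+50,u-40:u+40]
b=((s>145)).astype(np.uint8); n,_,st,ce=cv2.connectedComponentsWithStats(b); print(st[1:][st[1:,4]>150], np.median(s))
# whole block (bright + ring) min area rect
k=np.argmax([ (np.hypot(*(ce[i]-[40,50]))<18)*st[i,4] for i in range(1,n)])+1
m=(_==k).astype(np.uint8); 
h=cv2.convexHull(np.argwhere(m)[:,::-1].astype(np.float32)); W=np.array([ray(c,(p[0][0]+u-40,p[0][1]+v-50),.02)[:2]*1e3 for p in h],np.float32); print(cv2.minAreaRect(W))
togo((.582,-.3367,.081),3.93)
```

```text
[324. 148.] [[0.5874, -0.334]]
[[ 28  26  26  22 352]] 138.0
((577.9072265625, -343.0506286621094), (20.48736572265625, 24.56148910522461), 44.58391571044922)
shift mm [ 33.4   0.8 198.6] turn [0.    0.002 0.001] | eef [ 0.6059 -0.3139  0.2797] yawx -2.352 F [-0.8 -0.  -1. ] g 44.8 t 32.9
```

send_rows --moves '[[[34,0,40],[0,0,0],45],[[34,0,80],[0,0,0],45],[[34,0,120],[0,0,0],45],[[34,0,155],[0,0,0],45],[[34,0,180],[0,0,0],45],[[34,0,196],[0,0,0],45],[[34,0,199],[0,0,0],45],[[34,0,199],[0,0,0],45],[[34,0,199],[0,0,0],45],[[34,0,199],[0,0,0],45]]'

```text
clock: 33.75
eef_pos: [0.5837, -0.3378, 0.0833]
tool_rot: [-0.385, 0.923, -0.001, 0.002]
ft_force: [-0.2, 0.0, 0.6]
grip_width: 0.0452
```

send_rows --moves '[[[1,0,1],[0,0,0],10],[[1,0,1],[0,0,0],10],[[1,0,1],[0,0,0],10],[[1,0,1],[0,0,0],10],[[1,0,1],[0,0,0],10],[[1,0,1],[0,0,0],10]]'

```text
clock: 34.25
eef_pos: [0.5843, -0.3392, 0.085]
tool_rot: [-0.385, 0.923, -0.003, 0.004]
ft_force: [-0.5, 0.8, 6.8]
grip_width: 0.0241
```

send_rows --moves '[[[0,0,-40],[0,0,0],10],[[0,0,-80],[0,0,0],10],[[0,0,-120],[0,0,0],10],[[0,0,-160],[0,0,0],10],[[0,0,-195],[0,0,0],10],[[0,0,-195],[0,0,0],10],[[0,0,-195],[0,0,0],10]]'

```text
clock: 34.83
eef_pos: [0.5837, -0.3395, 0.2843]
tool_rot: [-0.385, 0.923, -0.006, 0.006]
ft_force: [0.4, -1.1, -2.2]
grip_width: 0.0241
```

Run:
```python
from car import *
im=inhand('w21'); edges(im); pocket(-30,26,(0.003,0),.28)
```

```text
ring px (np.float64(320.0), np.float64(276.0)) 57 71 1933 tool [-0.0077 -0.0034  0.061 ]
edge profile c323 from 195 [152, 151, 150, 151, 150, 150, 126, 68, 69, 122, 144, 143, 142, 142, 141, 141, 141, 140, 26, 12, 5, 5, 4, 52, 57, 59, 56, 57, 56, 18, 6, 6, 6, 16, 73, 71, 107, 107, 106] 
c305 [137, 140, 142, 140, 143, 68, 67, 71, 70, 125, 145, 143, 143, 144, 144, 144, 144, 141, 115, 96, 50, 6, 4, 6, 4, 6, 6, 4, 6, 7, 5, 62, 72, 74, 73, 72, 119, 122, 112]
shift mm [-405.6  519.7   -2.2] turn [-0.008  0.009  0.869] | eef [ 0.5828 -0.3389  0.2812] yawx -2.3512 F [ 0.4  0.6 -1.3] g 24.0 t 34.9
```

send_rows --moves '[[[-404,521,-2],[-0.008,0.008,0.869],10],[[-404,521,-2],[-0.008,0.008,0.869],10],[[-404,521,-2],[-0.008,0.008,0.869],10],[[-404,521,-2],[-0.008,0.008,0.869],10],[[-404,521,-2],[-0.008,0.008,0.869],10],[[-404,521,-2],[-0.008,0.008,0.869],10],[[-404,521,-2],[-0.008,0.008,0.869],10],[[-404,521,-2],[-0.008,0.008,0.869],10],[[-404,521,-2],[-0.008,0.008,0.869],10],[[-404,521,-2],[-0.008,0.008,0.869],10],[[-404,521,-2],[-0.008,0.008,0.869],10],[[-404,521,-2],[-0.008,0.008,0.869],10]]'

```text
clock: 35.88
eef_pos: [0.5169, 0.1505, 0.2775]
tool_rot: [0.039, 0.999, -0.0, -0.002]
ft_force: [0.7, -0.3, 0.1]
grip_width: 0.0242
```

Run:
```python
from car import *
pocket(-30,26,(.0011,0),.28)
```

```text
shift mm [ 32.8 162.6  -2.6] turn [-0.001 -0.003  0.   ] | eef [0.5169 0.1505 0.2775] yawx 3.0627 F [ 0.7 -0.3  0.1] g 24.2 t 35.9
```

send_rows --moves '[[[8,40,0],[0,0,0],10],[[16,80,0],[0,0,0],10],[[24,120,0],[0,0,0],10],[[32.5,162.5,0],[0,0,0],10],[[32.5,162.5,0],[0,0,0],10],[[32.5,162.5,30],[0,0,0],10],[[32.5,162.5,70],[0,0,0],10],[[32.5,162.5,105],[0,0,0],10],[[32.5,162.5,128],[0,0,0],10],[[32.5,162.5,132],[0,0,0],10],[[32.5,162.5,132],[0,0,0],10],[[32.5,162.5,132],[0,0,0],10]]'

```text
clock: 36.88
eef_pos: [0.4969, 0.3148, 0.1455]
tool_rot: [0.04, 0.999, -0.001, -0.002]
ft_force: [0.2, 0.7, -0.2]
grip_width: 0.0238
```

Run:
```python
from car import *
im=inhand('w22'); edges(im); pocket(-30,26,(.0011,0),.115)
```

```text
ring px (np.float64(323.5), np.float64(271.5)) 50 46 1519 tool [-0.0017  0.0007  0.061 ]
edge profile c323 from 195 [234, 234, 234, 234, 233, 233, 204, 101, 99, 186, 226, 222, 160, 123, 123, 124, 123, 123, 25, 14, 12, 14, 14, 94, 99, 99, 99, 98, 99, 33, 15, 14, 13, 30, 122, 121, 97, 156, 217] 
c305 [244, 244, 244, 244, 243, 103, 98, 100, 102, 191, 230, 230, 211, 122, 122, 123, 122, 122, 123, 122, 86, 13, 14, 14, 15, 15, 13, 14, 16, 13, 13, 87, 123, 123, 130, 156, 101, 166, 224]
shift mm [ 0.7 -0.2 31.7] turn [ 0.    -0.001 -0.   ] | eef [0.4977 0.3153 0.1467] yawx 3.0625 F [-0.1  0.2 -0.5] g 24.3 t 36.9
```

send_rows --moves '[[[0.7,-0.2,10],[0,0,0],10],[[0.7,-0.2,18],[0,0,0],10],[[0.7,-0.2,24],[0,0,0],10],[[0.7,-0.2,29],[0,0,0],10],[[0.7,-0.2,31],[0,0,0],10],[[0.7,-0.2,33],[0,0,0],10],[[0.7,-0.2,34],[0,0,0],10],[[0.7,-0.2,34],[0,0,0],10]]'

```text
clock: 37.6
eef_pos: [0.4965, 0.315, 0.1149]
tool_rot: [0.039, 0.999, 0.0, -0.001]
ft_force: [-4.7, -2.6, 11.4]
grip_width: 0.0239
```

Run:
```python
from car import *
snap('wrist','w23')
g=cv2.cvtColor(cv2.imread(f'pics/w23_raw.png'),cv2.COLOR_BGR2GRAY)
print('c297',g[180:240:2,297].tolist()); print('c324',g[180:240:2,324].tolist()); print('c346',g[180:240:2,346].tolist())
for r in (193,203,222): print('r',r,g[r,270:376:2].tolist())
pocket(-30,26,(.0011,0),.115)
```

```text
c297 [251, 251, 251, 250, 250, 249, 80, 33, 42, 41, 39, 177, 249, 250, 249, 244, 184, 134, 118, 112, 121, 221, 245, 246, 246, 245, 245, 245, 244, 240]
c324 [251, 251, 251, 249, 247, 113, 141, 244, 244, 244, 244, 243, 243, 243, 243, 242, 241, 127, 108, 107, 111, 210, 235, 140, 138, 138, 139, 139, 139, 140]
c346 [188, 250, 250, 249, 249, 249, 108, 22, 35, 33, 19, 67, 166, 167, 164, 111, 108, 109, 109, 107, 111, 134, 140, 140, 140, 139, 139, 139, 140, 140]
r 193 [251, 251, 251, 251, 251, 251, 251, 250, 250, 244, 34, 20, 19, 19, 21, 18, 18, 15, 18, 108, 249, 250, 244, 241, 242, 241, 241, 239, 239, 239, 235, 232, 200, 246, 247, 243, 45, 20, 21, 20, 20, 18, 19, 23, 27, 109, 167, 168, 167, 166, 166, 166, 166]
r 203 [250, 250, 250, 250, 250, 250, 250, 249, 249, 249, 246, 246, 246, 246, 246, 247, 247, 248, 248, 249, 250, 249, 246, 245, 245, 245, 245, 243, 243, 242, 240, 237, 179, 247, 249, 248, 241, 171, 157, 156, 157, 158, 156, 158, 158, 161, 169, 168, 167, 167, 168, 167, 167]
r 222 [250, 250, 250, 250, 250, 250, 248, 249, 245, 59, 37, 36, 117, 221, 219, 219, 221, 217, 209, 204, 215, 215, 214, 211, 211, 213, 212, 210, 147, 136, 137, 137, 136, 135, 131, 132, 135, 137, 134, 135, 131, 132, 109, 17, 16, 23, 154, 165, 165, 164, 164, 166, 165]
shift mm [-0.3  0.1 -0. ] turn [ 0.001 -0.001  0.   ] | eef [0.4966 0.315  0.115 ] yawx 3.0626 F [-5.2 -3.  12. ] g 24.4 t 37.6
```

D is seated like the others, so I release it, rise and check the whole chamber with my last picture.

send_rows --moves '[[[0,0,-1],[0,0,0],10],[[0,0,-1],[0,0,0],32],[[0,0,-1],[0,0,0],34],[[0,0,-1],[0,0,0],34],[[0,0,-15],[0,0,0],34],[[0,0,-45],[0,0,0],34],[[0,0,-85],[0,0,0],34],[[0,0,-125],[0,0,0],34],[[-50,-20,-165],[0,0,0],40],[[-80,-30,-165],[0,0,0],40],[[-80,-30,-165],[0,0,0],40],[[-80,-30,-165],[0,0,0],40]]'

```text
clock: 38.65
eef_pos: [0.5775, 0.2772, 0.281]
tool_rot: [0.041, 0.999, 0.001, 0.002]
ft_force: [0.0, 0.3, -1.5]
grip_width: 0.0399
```

Run:
```python
from car import *
e,R,o=pose(); print(e)
snap('wrist','w24'); snap('scene','s24')
a=cv2.resize(cv2.imread('pics/w24_raw.png')[20:240,190:450],(780//2*1+130,440)) 
b=cv2.resize(cv2.imread('pics/s24_raw.png')[130:260,290:470],(520,375),interpolation=cv2.INTER_CUBIC)
a=cv2.resize(cv2.imread('pics/w24_raw.png')[20:240,200:440],(480,440),interpolation=cv2.INTER_CUBIC)
s=cv2.resize(cv2.imread('pics/s24_raw.png')[130:350,200:360],(320,440),interpolation=cv2.INTER_CUBIC)
cv2.imwrite('pics/final.png',np.hstack([a,s]))
togo((.5551,.0164,.25),1.5855)
```

```text
[0.57746404 0.27721487 0.28096604]
shift mm [  -2.1 -262.6   28.8] turn [-0.002 -0.002  1.476] | eef [0.5741 0.2783 0.2788] yawx 3.0616 F [ 0.2  0.1 -0.6] g 40.0 t 38.8
```

View pics/final.png

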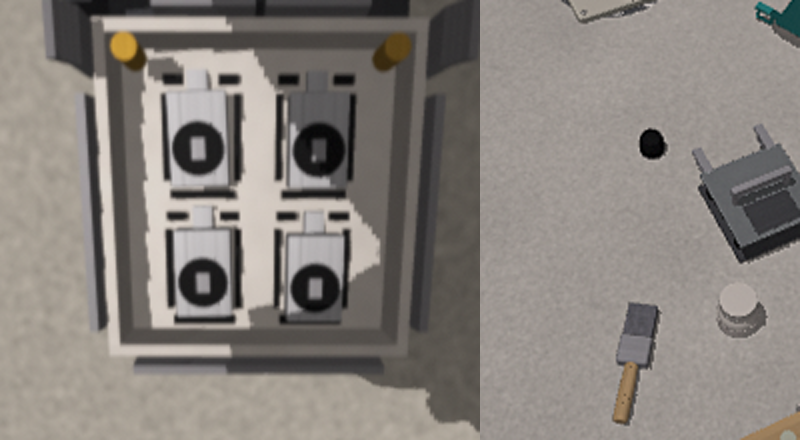

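All four carriers lie flat in their own pockets with tabs towards the hinge, and the door lies on the rest. I now fetch the door.

send_rows --moves '[[[-2,-263,0],[0,0,1.476],40],[[-2,-263,0],[0,0,1.476],40],[[-2,-263,0],[0,0,1.476],40],[[-2,-263,0],[0,0,1.476],40],[[-2,-263,0],[0,0,1.476],40],[[-2,-263,0],[0,0,1.476],40],[[-2,-263,0],[0,0,1.476],40],[[-2,-263,0],[0,0,1.476],40],[[-2,-263,0],[0,0,1.476],40],[[-2,-263,0],[0,0,1.476],40],[[-2,-263,0],[0,0,1.476],40],[[-2,-263,0],[0,0,1.476],40]]'

```text
clock: 39.75
eef_pos: [0.5536, 0.0171, 0.2775]
tool_rot: [0.703, 0.711, -0.002, -0.002]
ft_force: [0.7, 0.5, -0.3]
grip_width: 0.04
```

Run:
```python
from car import *
togo((.5551,.0164,.2),1.5855)
```

```text
shift mm [-0.8  2.  77.5] turn [-0.006 -0.001 -0.004] | eef [0.5536 0.0171 0.2775] yawx 1.5813 F [ 0.7  0.5 -0.3] g 40.0 t 39.8
```

send_rows --moves '[[[-0.8,2,35],[-0.006,0,-0.004],40],[[-0.8,2,75],[-0.006,0,-0.004],40],[[-0.8,2,105],[-0.006,0,-0.004],40],[[-0.8,2,130],[-0.006,0,-0.004],40],[[-0.8,2,142],[-0.006,0,-0.004],40],[[-0.8,2,143],[-0.006,0,-0.004],40],[[-0.8,2,143],[-0.006,0,-0.004],40],[[-0.8,2,143],[-0.006,0,-0.004],40]]'

```text
clock: 40.42
eef_pos: [0.5548, 0.0172, 0.1352]
tool_rot: [0.702, 0.713, 0.001, -0.0]
ft_force: [-0.9, 0.1, 0.3]
grip_width: 0.0398
```

Run:
```python
from car import *
togo((.5551,.0164,.1347),1.5855)
```

```text
shift mm [-0.8  0.3  0.5] turn [ 0.001 -0.001  0.001] | eef [0.5548 0.0172 0.1352] yawx 1.5864 F [-0.9  0.1  0.3] g 39.8 t 40.4
```

send_rows --moves '[[[-0.8,0.3,0.5],[0,0,0],0],[[-0.8,0.3,0.5],[0,0,0],0],[[-0.8,0.3,0.5],[0,0,0],0],[[-0.8,0.3,0.5],[0,0,0],0],[[-0.8,0.3,0.5],[0,0,0],0],[[-0.8,0.3,0.5],[0,0,0],0],[[-0.8,0.3,0.5],[0,0,0],0],[[-0.8,0.3,-20],[0,0,0],0],[[-0.8,0.3,-60],[0,0,0],0],[[-0.8,0.3,-100],[0,0,0],0],[[-0.8,0.3,-140],[0,0,0],0],[[-0.8,0.3,-150],[0,0,0],0]]'

```text
clock: 41.42
eef_pos: [0.5572, 0.0162, 0.2919]
tool_rot: [0.702, 0.713, 0.005, 0.004]
ft_force: [2.0, 0.1, -2.6]
grip_width: 0.0109
```

Run:
```python
from car import *
togo((.5206,.2901,.285),1.4915)
```

```text
shift mm [274.5 -32.4   6.9] turn [ 0.012 -0.002  0.095] | eef [0.5572 0.0162 0.2919] yawx 1.5862 F [ 2.   0.1 -2.6] g 10.9 t 41.4
```

send_rows --moves '[[[35,-4,0],[0,0,0],0],[[75,-8,0],[0,0,0.02],0],[[115,-13,0],[0,0,0.04],0],[[155,-18,0],[0,0,0.06],0],[[195,-23,0],[0,0,0.08],0],[[235,-28,0],[0,0,0.095],0],[[274.5,-32.5,0],[0,0,0.095],0],[[274.5,-32.5,0],[0,0,0.095],0],[[274.5,-32.5,20],[0,0,0.095],0],[[274.5,-32.5,40],[0,0,0.095],0],[[274.5,-32.5,50],[0,0,0.095],0],[[274.5,-32.5,50],[0,0,0.095],0]]'

```text
clock: 42.42
eef_pos: [0.519, 0.2889, 0.2374]
tool_rot: [0.735, 0.678, 0.0, 0.002]
ft_force: [-0.1, -0.4, -2.4]
grip_width: 0.0108
```

Run:
```python
from car import *
togo((.5206,.2901,.18),1.4915); snap('wrist','w25')
c=cal('w25'); im=cv2.imread('pics/w25_raw.png'); 
e,R,o=pose(); print(o['grip_width'])
g=cv2.cvtColor(im,cv2.COLOR_BGR2GRAY)
w4=cv2.cvtColor(cv2.imread('pics/w6_raw.png'),cv2.COLOR_BGR2GRAY)
# bar end (far +y end) row in this and the first-lift picture
for h in (w4,g): print(h[160:260:3,322].tolist()); print(h[230,280:370:3].tolist()); print(h[150,180:480:6].tolist())
```

```text
shift mm [ 1.5  1.2 57.4] turn [ 0.004  0.003 -0.   ] | eef [0.519  0.2889 0.2374] yawx 1.4911 F [-0.1 -0.4 -2.4] g 10.8 t 42.4
0.010795344278873027
[73, 75, 72, 74, 71, 76, 88, 95, 97, 96, 97, 97, 95, 96, 96, 95, 96, 97, 96, 96, 97, 95, 97, 96, 97, 96, 96, 96, 95, 97, 96, 96, 97, 97]
[75, 74, 74, 75, 73, 74, 75, 75, 73, 75, 88, 96, 98, 96, 96, 98, 100, 101, 95, 86, 74, 68, 41, 42, 39, 41, 41, 40, 42, 41]
[99, 92, 75, 75, 75, 75, 76, 76, 74, 75, 75, 76, 76, 75, 74, 73, 72, 72, 73, 73, 72, 73, 73, 73, 76, 76, 73, 73, 73, 73, 73, 73, 74, 72, 72, 72, 74, 74, 134, 135, 136, 138, 136, 137, 139, 139, 139, 139, 134, 133]
[75, 74, 73, 74, 75, 80, 92, 97, 99, 97, 98, 98, 98, 97, 98, 98, 96, 96, 97, 98, 98, 98, 97, 98, 97, 97, 99, 97, 96, 97, 98, 98, 98, 99]
[75, 75, 75, 74, 75, 76, 76, 75, 75, 76, 87, 97, 99, 99, 97, 99, 101, 102, 95, 85, 76, 63, 42, 42, 40, 42, 42, 40, 42, 41]
[100, 88, 76, 77, 77, 78, 76, 76, 78, 77, 77, 77, 76, 75, 76, 73, 73, 74, 75, 74, 74, 73, 73, 74, 76, 77, 76, 75, 74, 73, 74, 74, 76, 73, 73, 74, 75, 75, 79, 137, 140, 140, 137, 138, 140, 142, 141, 139, 222, 212]
```

send_rows --moves '[[[1.5,1.2,20],[0.004,0.003,0],0],[[1.5,1.2,40],[0.004,0.003,0],0],[[1.5,1.2,52],[0.004,0.003,0],0],[[1.5,1.2,57],[0.004,0.003,0],0],[[1.5,1.2,60],[0.004,0.003,0],0],[[1.5,1.2,60],[0.004,0.003,0],0],[[1.5,1.2,60],[0.004,0.003,0],0]]'

```text
clock: 43.05
eef_pos: [0.5224, 0.2907, 0.1808]
tool_rot: [0.735, 0.678, 0.003, 0.001]
ft_force: [0.7, -1.2, -3.2]
grip_width: 0.0105
```

Run:
```python
from car import *
togo((.5206,.2901,.155),1.4915)
```

```text
shift mm [-0.9 -1.9 25.7] turn [ 0.005 -0.003 -0.001] | eef [0.5224 0.2907 0.1808] yawx 1.4906 F [ 0.7 -1.2 -3.2] g 10.5 t 43.0
```

send_rows --moves '[[[-0.5,-1.5,3],[0.005,0,0],0],[[-0.5,-1.5,6],[0.005,0,0],0],[[-0.5,-1.5,9],[0.005,0,0],0],[[-0.5,-1.5,12],[0.005,0,0],0],[[-0.5,-1.5,14],[0.005,0,0],0],[[-0.5,-1.5,14],[0.005,0,0],0]]'

```text
clock: 43.55
eef_pos: [0.5215, 0.2909, 0.1677]
tool_rot: [0.735, 0.678, 0.002, -0.001]
ft_force: [0.3, 1.0, 3.1]
grip_width: 0.011
```

send_rows --moves '[[[0,0,3],[0,0,0],0],[[0,0,6],[0,0,0],0],[[0,0,9],[0,0,0],0],[[0,0,11],[0,0,0],0],[[0,0,12],[0,0,0],0],[[0,0,12],[0,0,0],0]]'

```text
clock: 44.05
eef_pos: [0.5229, 0.2915, 0.1607]
tool_rot: [0.735, 0.678, 0.005, -0.001]
ft_force: [-3.7, -3.5, 21.8]
grip_width: 0.011
```

send_rows --moves '[[[0,0,5],[0,0,0],0],[[0,0,7],[0,0,0],0],[[0,0,9],[0,0,0],0],[[0,0,9],[0,0,0],0],[[0,0,9],[0,0,0],0]]'

```text
clock: 44.47
eef_pos: [0.5215, 0.2914, 0.1567]
tool_rot: [0.735, 0.678, 0.006, -0.001]
ft_force: [-12.6, -5.1, 27.3]
grip_width: 0.0103
```

Run:
```python
from car import *
e,R,o=pose(); print(e,R.apply([0,0,1]),o['ft_force'],o['ft_torque'],o['grip_width'])
```

```text
[0.52154099 0.2914312  0.1566646 ] [ 0.00740491  0.00940381 -0.99992837] [-12.61414527  -5.12814196  27.27608794] [-1.15169701  2.67836667  0.10738387] 0.010301926942499253
```

send_rows --moves '[[[0,0,0],[0,0,0],12],[[0,0,0],[0,0,0],25],[[0,0,0],[0,0,0],40],[[0,0,0],[0,0,0],40],[[0,0,-15],[0,0,0],40],[[0,0,-50],[0,0,0],40],[[0,0,-80],[0,0,0],40],[[0,0,-90],[0,0,0],40]]'

```text
clock: 45.13
eef_pos: [0.5226, 0.2915, 0.2507]
tool_rot: [0.735, 0.678, 0.009, -0.0]
ft_force: [1.5, -0.1, 1.7]
grip_width: 0.04
```

Run:
```python
from car import *
togo((.4555,.297,.2309),3.064)
```

```text
shift mm [ -0.1 -67.6  18.9] turn [ 2.000e-02 -1.000e-03 -1.573e+00] | eef [0.5226 0.2915 0.2507] yawx 1.4908 F [ 1.5 -0.1  1.7] g 40.0 t 45.1
```

send_rows --moves '[[[0,-67,0],[0.015,0.01,-1.573],40],[[0,-67,0],[0.015,0.01,-1.573],40],[[0,-67,0],[0.015,0.01,-1.573],40],[[0,-67,0],[0.015,0.01,-1.573],40],[[0,-67,0],[0.015,0.01,-1.573],40],[[0,-67,0],[0.015,0.01,-1.573],40],[[0,-67,0],[0.015,0.01,-1.573],40],[[0,-67,0],[0.015,0.01,-1.573],40],[[0,-67,0],[0.015,0.01,-1.573],40],[[0,-67,0],[0.015,0.01,-1.573],40],[[0,-67,0],[0.015,0.01,-1.573],40],[[0,-67,0],[0.015,0.01,-1.573],40]]'

```text
clock: 46.13
eef_pos: [0.4558, 0.2967, 0.2486]
tool_rot: [0.072, 0.997, 0.005, -0.002]
ft_force: [-0.1, 1.0, -0.7]
grip_width: 0.04
```

Run:
```python
from car import *
togo((.4555,.297,.2309),3.064)
```

```text
shift mm [ 0.2  0.1 17.7] turn [ 0.009 -0.005 -0.067] | eef [0.4558 0.2967 0.2486] yawx 2.997 F [-0.1  1.  -0.7] g 40.0 t 46.1
```

send_rows --moves '[[[0,0,17.7],[0.009,-0.005,-0.067],40],[[0,0,17.7],[0.009,-0.005,-0.067],40],[[0,0,17.7],[0.009,-0.005,-0.067],40],[[0,0,17.7],[0.009,-0.005,-0.067],40],[[0,0,17.7],[0.009,-0.005,-0.067],40]]'

```text
clock: 46.55
eef_pos: [0.456, 0.297, 0.2312]
tool_rot: [0.039, 0.999, 0.0, 0.0]
ft_force: [-0.5, -0.2, -0.3]
grip_width: 0.0402
```

```bash
cat > cmp.py <<'E'
from car import *
def cmp(fn):
    togo((.4555,.297,.2309),3.064); snap('wrist',fn)
    a=cv2.imread('pics/w2_raw.png',0); b=cv2.imread(f'pics/{fn}_raw.png',0)
    def loc(n,x,y,w,h,m=16):
        r=cv2.matchTemplate(b[y-m:y+h+m,x-m:x+w+m],a[y:y+h,x:x+w],cv2.TM_CCOEFF_NORMED); _,s,_,p=cv2.minMaxLoc(r); print(n,'shift',(p[0]-m,p[1]-m),'score',round(s,3))
    loc('base bracket',236,136,170,14); loc('left ear',233,142,32,72); loc('right ear',376,142,32,72); loc('knob',304,163,32,40); loc('pin left end',204,155,36,30); loc('cheek L',200,198,34,50); loc('cheek R',408,198,34,50); loc('plate edge',262,200,114,12)
E
python3 -c "from cmp import *; cmp('w26')"
```

```text
shift mm [ 0.5 -0.1  0.3] turn [ 0.001  0.    -0.001] | eef [0.456  0.297  0.2312] yawx 3.0628 F [-0.5 -0.2 -0.3] g 40.2 t 46.5
base bracket shift (-2, -4) score 0.923
left ear shift (0, -4) score 0.82
right ear shift (-2, -3) score 0.887
knob shift (-2, -5) score 0.91
pin left end shift (-1, -4) score 0.981
cheek L shift (-1, -5) score 0.966
cheek R shift (-3, -6) score 0.959
plate edge shift (1, -1) score 0.914
```

Run:
```python
from h import *
a=cv2.imread('pics/w2_raw.png',0).astype(int); b=cv2.imread('pics/w26_raw.png',0).astype(int)
for n,g,dv in (('before',a,0),('now',b,-4)):
    r=g[150+dv:156+dv].mean(0).round().astype(int)
    print(n,'L',r[228:268:1].tolist(),'\n  R',r[372:412].tolist())
    print('  col ears L',g[140+dv:150+dv,240:255].mean(1).round().tolist(),'R',g[140+dv:150+dv,385:400].mean(1).round().tolist())
    print('  plate', g[196+dv:216+dv,270:300].mean(1).round().tolist())
t=cv2.imread('pics/top2.png',0); b=camera('top'); cv2.imwrite('pics/top3.png',b[:,:,::-1])
```

```text
before L [42, 31, 26, 26, 26, 26, 27, 28, 59, 136, 189, 195, 192, 188, 188, 190, 194, 195, 191, 190, 190, 191, 193, 194, 191, 188, 187, 188, 181, 141, 69, 61, 73, 76, 76, 75, 73, 72, 72, 71] 
  R [63, 62, 62, 63, 63, 61, 55, 54, 48, 53, 65, 80, 83, 83, 81, 80, 80, 83, 83, 82, 81, 81, 81, 82, 82, 83, 81, 80, 80, 81, 84, 95, 99, 99, 99, 100, 100, 100, 100, 100]
  col ears L [67.0, 66.0, 76.0, 77.0, 78.0, 79.0, 114.0, 173.0, 190.0, 192.0] R [72.0, 37.0, 31.0, 31.0, 32.0, 33.0, 38.0, 55.0, 74.0, 81.0]
  plate [170.0, 190.0, 189.0, 185.0, 183.0, 197.0, 212.0, 208.0, 167.0, 99.0, 75.0, 96.0, 110.0, 113.0, 111.0, 110.0, 109.0, 109.0, 109.0, 109.0]
now L [27, 26, 26, 26, 25, 25, 24, 30, 72, 143, 153, 153, 151, 148, 148, 151, 154, 154, 156, 157, 157, 157, 159, 158, 156, 154, 155, 153, 142, 80, 64, 74, 76, 76, 74, 72, 72, 72, 72, 72] 
  R [62, 64, 62, 58, 57, 53, 36, 40, 54, 68, 74, 74, 73, 72, 71, 73, 75, 75, 73, 72, 73, 74, 74, 74, 73, 72, 73, 76, 84, 93, 98, 99, 100, 100, 100, 100, 99, 100, 101, 100]
  col ears L [51.0, 58.0, 75.0, 78.0, 78.0, 78.0, 78.0, 78.0, 76.0, 65.0] R [72.0, 39.0, 33.0, 33.0, 33.0, 34.0, 33.0, 33.0, 34.0, 36.0]
  plate [193.0, 197.0, 196.0, 191.0, 196.0, 209.0, 211.0, 211.0, 211.0, 211.0, 204.0, 123.0, 70.0, 52.0, 64.0, 99.0, 110.0, 111.0, 111.0, 111.0]
```

Against the picture taken before opening, the ears keep the same spacing and the pin end and knob match, so the hinge edge is down and held. I now probe and press the plate by the hinge edge and by the front edge with closed fingertips.

Run:
```python
from car import *
togo((.4708,.294,.155),3.0625); togo((.5206+.0498,.29-.004,.155),3.0625)
```

```text
shift mm [-14.9  -2.   76.5] turn [0.001 0.001 0.001] | eef [0.456  0.2971 0.2315] yawx 3.0633 F [-0.4  0.7 -0.5] g 39.8 t 46.6
shift mm [-114.8   -2.2   76.6] turn [0.001 0.001 0.001] | eef [0.456  0.2971 0.2315] yawx 3.0633 F [-0.4  0.7 -0.5] g 39.8 t 46.6
```

send_rows --moves '[[[-15,-2,30],[0,0,0],0],[[-15,-2,60],[0,0,0],0],[[-15,-2,76],[0,0,0],0],[[-15,-2,80],[0,0,0],0],[[-15,-2,83],[0,0,0],0],[[-15,-2,85],[0,0,0],0],[[-15,-2,85],[0,0,0],0],[[-15,-2,85],[0,0,0],0]]'

```text
clock: 47.32
eef_pos: [0.4716, 0.2945, 0.148]
tool_rot: [0.039, 0.999, 0.001, 0.002]
ft_force: [-0.2, 0.0, -0.4]
grip_width: -0.0004
```

send_rows --moves '[[[0,0,2],[0,0,0],0],[[0,0,4],[0,0,0],0],[[0,0,5],[0,0,0],0],[[0,0,5],[0,0,0],0]]'

```text
clock: 47.65
eef_pos: [0.4724, 0.2951, 0.1447]
tool_rot: [0.039, 0.999, 0.002, 0.003]
ft_force: [-0.2, -1.6, 6.9]
grip_width: 0.0001
```

send_rows --moves '[[[0,0,3],[0,0,0],0],[[0,0,5],[0,0,0],0],[[0,0,5],[0,0,0],0],[[0,0,5],[0,0,0],0]]'

```text
clock: 47.98
eef_pos: [0.4722, 0.295, 0.1445]
tool_rot: [0.039, 0.999, 0.003, 0.004]
ft_force: [-8.3, -5.8, 27.1]
grip_width: -0.0001
```

send_rows --moves '[[[0,0,-20],[0,0,0],0],[[0,0,-60],[0,0,0],0],[[-50,0,-80],[0,0,0],0],[[-98,0,-80],[0,0,0],0],[[-98,0,-80],[0,0,0],0],[[-98,0,-45],[0,0,0],0],[[-98,0,-15],[0,0,0],0],[[-98,0,0],[0,0,0],0],[[-98,0,3],[0,0,0],0],[[-98,0,4],[0,0,0],0],[[-98,0,4],[0,0,0],0]]'

```text
clock: 48.9
eef_pos: [0.5692, 0.2865, 0.1447]
tool_rot: [0.039, 0.999, 0.002, 0.004]
ft_force: [-7.4, -4.8, 17.4]
grip_width: -0.0004
```

send_rows --moves '[[[0,0,-25],[0,0,0],0],[[0,0,-65],[0,0,0],20],[[40,1.5,-86],[0,0,0],40],[[80,1.5,-86],[0,0,0],40],[[113,1.5,-86],[0,0,0],40],[[113,1.5,-86],[-0.004,-0.004,0],40],[[113,1.5,-86],[-0.004,-0.004,0],40],[[113,1.5,-86],[-0.004,-0.004,0],40]]'

```text
clock: 49.57
eef_pos: [0.4564, 0.2968, 0.2304]
tool_rot: [0.039, 0.999, 0.005, 0.007]
ft_force: [-0.2, 0.1, 0.9]
grip_width: 0.0399
```

Run:
```python
from cmp import *
cmp('w27')
b=cv2.imread('pics/w27_raw.png',0).astype(int)
for n,g,ys in (('w2',cv2.imread('pics/w2_raw.png',0).astype(int),160),('w27',b,158)):
    r=g[ys:ys+4].mean(0).round().astype(int); print(n,r[230:264].tolist(),r[374:408].tolist())
# bystanders: shifts between first and latest top pictures
a=cv2.imread('pics/top0.png',0); t=cv2.imread('pics/top3.png',0)
for n,x,y in [('bottle',276,135),('dish',299,133),('loupe',337,227),('brush',377,143),('jar',337,140),('slidebox',225,139),('tray',443,202),('green',168,215),('turq',233,265)]:
    T=a[y-18:y+19,x-18:x+19]; r=cv2.matchTemplate(t[y-26:y+27,x-26:x+27],T,cv2.TM_CCOEFF_NORMED); _,s,_,p=cv2.minMaxLoc(r); print(n,(p[0]-8,p[1]-8),round(s,2))
```

```text
shift mm [ 1.   0.2 -0.5] turn [ 0.01   0.013 -0.001] | eef [0.4564 0.2968 0.2304] yawx 3.0633 F [-0.2  0.1  0.9] g 39.9 t 49.6
base bracket shift (-5, -8) score 0.918
left ear shift (-3, -7) score 0.831
right ear shift (-3, -6) score 0.883
knob shift (-4, -8) score 0.911
pin left end shift (-4, -7) score 0.972
cheek L shift (-4, -7) score 0.967
cheek R shift (-4, -8) score 0.945
plate edge shift (-1, -4) score 0.915
w2 [51, 50, 49, 48, 47, 48, 53, 99, 182, 192, 189, 187, 184, 186, 189, 192, 190, 186, 187, 187, 188, 190, 189, 187, 184, 185, 184, 168, 84, 56, 46, 34, 34, 33] [38, 38, 38, 38, 38, 39, 44, 57, 73, 82, 83, 82, 80, 79, 81, 82, 82, 81, 80, 80, 81, 82, 82, 81, 79, 79, 80, 82, 91, 101, 103, 103, 102, 103]
w27 [184, 184, 184, 184, 185, 187, 189, 189, 186, 183, 182, 186, 189, 189, 185, 184, 185, 185, 189, 189, 185, 183, 182, 182, 171, 113, 65, 72, 77, 77, 78, 77, 78, 78] [151, 140, 86, 68, 61, 75, 82, 82, 81, 78, 79, 80, 82, 82, 80, 80, 79, 80, 82, 82, 80, 79, 79, 80, 82, 95, 100, 100, 101, 101, 102, 102, 102, 102]
bottle (0, 0) 0.99
dish (0, 0) 0.92
loupe (0, 0) 0.99
brush (0, 0) 0.99
jar (0, 0) 0.98
slidebox (0, 0) 0.99
tray (0, 0) 1.0
green (-8, 4) 0.16
turq (8, -8) 0.1
```

```bash
python3 -c "
from workcell import order
print(order.job_done())"
```

```text
the job is handed in; nothing more can be done
None
```

I loaded the specimen loader and handed the job in at about 50 s on the robot clock, well under the 210 s limit.

**What I did:**
- Pulled the hinge pin back; the door popped up, and I lifted it off and laid it handle up on the rest.
- Set all four carriers into their own pockets with tabs towards the hinge. One had been knocked about 3 cm aside and I found it again before grasping it. The first carrier caught on a rail and seated after I shifted it 2.5 mm.
- Refitted the door and pressed it down through the handle, then with closed fingertips by the hinge edge (27 N) and the front edge (17 N).

**Last checks:**
- **Carriers:** the picture taken before closing shows all four flat in their pockets, tabs towards the hinge.
- **Door:** fingertip contact put the plate top at about 72 mm near both the hinge and front edges, which is flush. It sits about 1 to 2 mm further from the hinge than at the start, within the stated play.
- **Hinge pin:** with nothing touching the door, the ears are at their closed height and the pin end and knob match the starting picture. I take the pin as snapped home from these image matches; I did not tug the door to test it.
- **Other things:** the bottle, dish, loupe, brush, jar, slide box and tray show no shift in the top camera.

Some things I could not confirm or that disagreed:
- The arm hid the green and turquoise doors in the last top picture. I never worked near them.
- My wrist-camera positions were off by about 2 to 3 mm against what the grasps showed, and I corrected for that as I went.

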